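Bring the tablet canister under the dispenser spout

TASK

Get the clear canister ready for filling: lift off its loose wooden lid and lay the lid, knob up, fully on the round cork mat; then bring the open canister by its red handle in under the deck of the tablet dispenser, between the rails and right back to the red stop, so that it stands upright beneath the spout with the handle pointing straight out at the front, and let go. Do not drop the lid, keep the canister upright all the way, meet the stop gently, and leave everything else on the steel top where it stands.

Things in the scene. Friction and masses are not known exactly. Their poses are not given: they have to be found in the camera images.
- canister: Clear acrylic canister, diameter 80 mm, 100 mm high, wall 4 mm, about 0.3 kg. Origin: centre of its underside, z up. Its red handle is on its -x side. It stands loose, left or right of the dispenser, handle roughly towards the robot (yaw within 0.5 rad), and slides easily on the steel top. With the lid on it is 136 mm high and does not go under the dispenser.
- canister_handle (a point): Middle of the canister's red D-handle: an upright bar 14 mm wide (along the canister's y) and 12 mm thick, from 15 to 90 mm above the underside. This point is on the bar, 70 mm from the canister's axis (on its -x side) and 57 mm above the underside. Arms 12 mm high, at 21 and 84 mm height, join the bar to the wall. Frame as the canister's.
- lid: Round wooden lid lying loose on the canister: rubber plug below (62 mm diameter, 6 mm high), disc 86 mm diameter, 8 mm thick, then a dark upright knob in the middle, 24 mm diameter, 28 mm high. Origin: centre of the plug's underside, z up; disc top 14 mm, knob top 42 mm above it. While on, the origin is 94 mm above the canister's underside. About 0.09 kg; lifts straight off.
- mat: Round cork mat, 124 mm diameter, 4 mm thick, fixed. Origin: centre of its underside, on the steel top.
- dispenser: Tablet dispenser, fixed: a clear hopper with coloured tablets on a blue deck on four posts. The bay below faces its own -x (towards the robot, yaw within 0.2 rad). Origin: on the steel top below the spout, where the canister's origin is when it touches the red back stop (40 mm high, face at x = +40 mm). The hopper rises to 240 mm; the whole reaches to x = +52 mm.
- dispenser_mouth (a point): Middle of the front edge of the dispenser's deck, at its underside: x = -46 mm, 122 mm above the steel top in the dispenser's frame (same axes). The deck is 120 mm wide; the black spout (40 mm diameter) hangs to 112 mm. A canister that is home has its handle bar 24 mm in front of this edge: an upright gripper there would strike deck and hopper, so lean the tool back 25 to 40 degrees.
- dispenser_rails (a point): Midway between the front ends of the bay's two side rails, on the steel top, at x = -46 mm in the dispenser's frame. The rails run along x, 40 mm high, from here to x = +48 mm; inner faces at y = +48 and -48 mm, outer faces at 58 mm; the deck's posts (10 mm square) stand on the rails' lines at x = -41 and +43 mm.
- spray_bottle: Bystander: closed teal spray bottle, 64 mm diameter, 193 mm high, its white head reaching 55 mm from the axis towards its own -x above 130 mm. Stands loose beside the bay, on either side. Origin: centre of the underside.
- rinse_bottle: Bystander: yellow bottle with blue cap, 64 mm diameter, 190 mm high, loose, beside the bay on the other side. Origin: centre of the underside.
- salt_jar: Bystander: jar with green lid, 76 mm diameter, 110 mm high, loose. Origin: centre of the underside.
- bowl: Bystander: white bowl, 110 mm diameter, 45 mm high, loose, holding the orange dryer ball. Origin: centre of the underside.
- dryer_ball_center (a point): Bystander: centre of the orange dryer ball, 70 mm diameter, which lies in the bowl.
- peg_rack: Bystander: grey slotted rack with three plastic clothes pegs standing in it, 70 mm (x) by 130 mm (y), 107 mm high, loose. Origin: centre of the underside.
- peg_box: Bystander: small closed wooden peg box, 94 mm (x) by 144 mm (y), 80 mm high, loose. Origin: centre of the underside.
There are look-alikes about, which are no part of the job. What is shaped like the lid but purple or turquoise is not meant.

How it is judged (in metres and radians):
On the way, in this order (a step that is already met when the one before it is completed fails the run):
1. the lid lies knob up on the cork mat, let go (horizontal distance between lid and mat below 0.03 m and z of lid in the frame of mat below 0.009 m and angle between lid's own z axis and vertical below 0.1 rad and linear speed of lid below 0.03 m/s and contact force between the fingers and lid below 0.1 N), for 0.2 s.
2. the open canister is home under the spout (x of canister in the frame of dispenser between -0.01 and 0.006 m and y of canister in the frame of dispenser between -0.012 and 0.012 m and z of canister in the frame of dispenser below 0.006 m and angle between canister's own z axis and vertical below 0.06 rad and angle between the x axis of canister and the x axis of dispenser, either way round below 0.26 rad and linear speed of canister below 0.03 m/s), for 0.2 s.
At the end, for the whole second after the job is handed in: Canister upright (0.06 rad) in the bay, within 10 mm of the back stop and 12 mm of the middle line, handle straight out within 0.26 rad; lid flat, knob up, on the cork mat, centres within 30 mm; both released and at rest (all of step 1 and all of step 2 and contact force between the fingers and canister below 0.1 N); the robot touches nothing.
It fails at once if a bystander was moved by more than 20 mm or tipped (distance of any of spray_bottle, rinse_bottle, salt_jar, bowl, peg_rack, peg_box from where it was at the start of the episode above 0.02 m or angle between any of spray_bottle, rinse_bottle, salt_jar, bowl, peg_rack, peg_box's own z axis and vertical above 0.3 rad or distance of dryer_ball_center from where it was at the start of the episode above 0.025 m).
It fails at once if the canister was tipped by more than 0.35 rad (20 degrees) (angle between canister's own z axis and vertical above 0.35 rad).
It fails at once if the lid was dropped: moving at over 0.8 m/s out of the fingers (linear speed of lid above 0.8 m/s and contact force between the fingers and lid below 0.1 N).
It fails at once if the canister was driven against the dispenser with more than 40 N (contact force between canister and dispenser above 40 N).
It also fails if it takes over 72 s, if anything falls off the work surface, if the arm or the gripper's body presses on something with over 40 N, if the wrist force passes 120 N, or if a joint passes its speed limit or range.

ROBOT

A 7-joint arm with a two-finger parallel gripper is mounted at the origin on the work surface. World frame = base frame: x ahead of the robot, y to its left, z up, the work surface at z = 0. Lengths are in mm, angles in rad, forces in N, time in s.
With the tool pointing down it reaches from about 350 to 900 mm from the base axis. Payload 7.2 kg.
Tool frame: the origin (TCP) lies at the very end of the fingers, on their centre line; the grasp point (between the pads) lies 19 mm behind it; z points along the fingers, y is the direction in which the jaws open and shut (so a half turn about z gives the same grasp; the last joint's range is limited). The gripper opens to 85 mm and grips with 20 to 120 N. Pads are 22 mm wide; open, the fingers measure 114 mm over their backs; the gripper's body (76 mm by 85 mm) begins 54 mm behind the grasp point. The pads swing forward as they close: fully open they stand 13 mm farther back than shut.
Start: joints at [1.105, 0.411, -0.013, 1.596, 0.006, 1.134, -0.082], TCP at [242.109, -576.206, 201.697] pointing down, gripper open.
Joint ranges: [-2.95, 2.95], [-0.29, 1.99], [-1.47, 1.44], [0.14, 2.54], [-1.03, 4.17], [0.13, 1.85], [-2.86, 2.86]. Speed limits (rad/s): [2.39, 2.39, 3.01, 3.01, 3.14, 3.14, 3.14].

INTERFACE

Orientations are given as a unit quaternion [w, x, y, z].
In Python, from workcell import * gives the robot as it stands. The module is installed in compiled form; this text tells all that it offers.
- The arm moves only by the tool play_rows, never from a script. Its arguments are lists of equal length, an entry for each row: "travel": the shift along the tool's x, y, z in m, a list of three; "rotation": the turn, a rotation vector about the tool's x, y, z in degrees, a list of three. In form: {"travel": [[dx, dy, dz], ...], "rotation": [[rx, ry, rz], ...]}. A call has 1 to 20 rows; each row is the pose to reach, as a shift and turn from the pose commanded when the call began, along the tool's axes at that moment; what a row does not reach only later rows make up. A row lasts 1/8 s, in which the tool goes at most 62.5 mm and 10.7 degrees, less where a joint would pass 70% of its speed; a pose out of reach is approached as far as the arm can. A call with a gripper value outside its range is refused whole. "jaw" is the opening, from 0 (shut) to 1 (fully open), set as the call begins (left out, the last holds). The fingers move at their own pace and stop on an object; "force" is the grip in N (left out, the last holds). Time passes only in rows, so rows that repeat a pose let the fingers close. It gives the time, the measured TCP pose, the force and the opening at its end, in the units of the state.
- observe(): the state, without advancing time (a new reading comes with each control period).
- capture(name): name is "scene" or "top"; returns the picture (420x560x3 uint8, red, green, blue); there is no depth.
- get_calibration(name): a dict with "camera_matrix" (3x3 intrinsics, pixels), "position" and "rotation" of the camera in the world. Camera axes: x right, y up, looking along -z (the intrinsics and any distortion apply to the point x, -y, -z); pixel columns grow to the right and rows downward; lengths in mm; the calibration is good to about 2 mm. A picture is of the moment at which its call begins. get_calibration takes no time and is no camera call.
- finish_job(): hands the job in, once; it reports no verdict.
The state is a dict: "time_s": time; "q": joint angles; "joint_velocities": joint speeds; "effort": joint torques, N m; "position": TCP position; "tool_rot": TCP orientation; "contact_force": force on the tool from outside, world axes, zero at the start; "ft_torque": the same for the moment, N m; "finger_gap": opening from 0.0 (shut) to 1.0 (fully open).
Only numpy, scipy, OpenCV 4.12 (cv2) and the standard library are available. Lean on these libraries where they do the work, as an engineer would, in place of code of your own. Each camera call takes 0.05 s, during which the arm holds its last target.

## Working session

There is one attempt and no reset: what is moved stays moved. The work goes in short steps, Python scripts to look and compute and a tool call to move; the robot and the scene stay as the last step left them, time stands still between calls to the robot, and variables do not carry over. Pictures are saved under pics/ and viewed, and the job is handed in when it is done.

Besides the shell and the picture viewer there is one more tool, called after ">>>" as name(argument=value, ...) on one line, values as JSON. play_rows: Moves the arm, as the interface text tells. Its arguments: {"type":"object","properties":{"travel":{"type":"array","items":{"type":"array","items":{"type":"number"}}},"rotation":{"type":"array","items":{"type":"array","items":{"type":"number"}}},"jaw":{"type":"number"},"force":{"type":"number"}},"required":["travel","rotation"]}

```bash
mkdir -p pics; python3 - <<'E'
from workcell import *
import cv2,numpy as np
for n in("scene","top"):
    im=capture(n); cv2.imwrite(f"pics/{n}0.png",cv2.cvtColor(im,cv2.COLOR_RGB2BGR))
    print(n,get_calibration(n))
print(observe())
E
```

```text
scene {'camera_matrix': array([[443.64331908,   0.        , 274.51064845],
       [  0.        , 443.64331908, 210.00515098],
       [  0.        ,   0.        ,   1.        ]]), 'position': array([1656.19184065,  323.68204399,  850.76906248]), 'rotation': array([0.52379685, 0.28801767, 0.3731946 , 0.70951284])}
top {'camera_matrix': array([[428.97421141,   0.        , 276.73448574],
       [  0.        , 428.97421141, 205.0007002 ],
       [  0.        ,   0.        ,   1.        ]]), 'position': array([ 452.12753061,   -6.59957838, 1220.31791895]), 'rotation': array([-0.70414704, -0.04720481,  0.030203  ,  0.70783927])}
{'time_s': 0.1, 'q': array([ 1.10477585,  0.41184696, -0.01272496,  1.59691563,  0.00560778,
        1.13429378, -0.08217723]), 'joint_velocities': array([ 0.00033843, -0.00092745, -0.00273791, -0.0044752 ,  0.00023008,
       -0.00027445,  0.00119687]), 'effort': array([ 3.32914438e-03, -6.01830053e+01,  6.84716273e-01, -3.00088441e+01,
        1.40896387e-02,  6.46139437e-03,  1.59783184e-05]), 'position': array([ 241.9202506 , -575.77767732,  200.93857289]), 'tool_rot': array([-6.88048142e-04,  9.80276131e-01,  1.97631467e-01, -1.90804484e-04]), 'contact_force': array([-0.35687401, -0.08464917, -0.32694116]), 'ft_torque': array([-0.00187081, -0.00147594,  0.04764851]), 'finger_gap': 0.9961533025016219}
```

View pics/scene0.png

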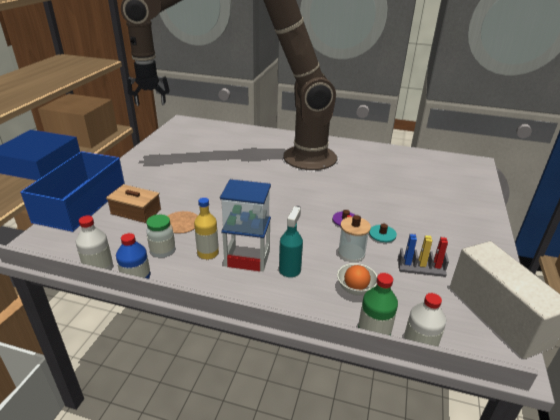

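View pics/top0.png

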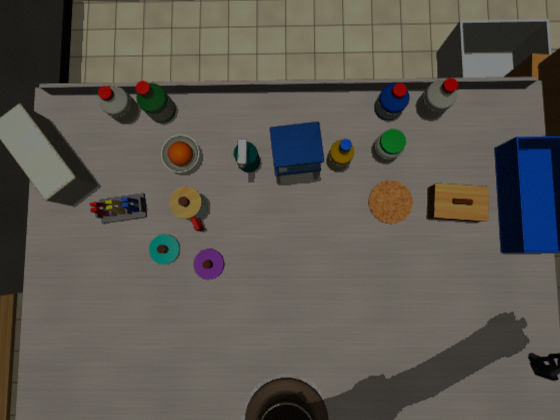

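The top view has the canister and lid at about (185,203) with the handle at (197,224). The mat is at (390,202) and the dispenser at (297,150). I'll measure these next.

```bash
cat > h.py <<'E'
from workcell import *
import cv2,numpy as np
from scipy.spatial.transform import Rotation as R
def rq(q): return R.from_quat([q[1],q[2],q[3],q[0]])
def ray(n,uv):
    c=get_calibration(n);K=c["camera_matrix"]
    d=np.linalg.inv(K)@[uv[0],uv[1],1]; d=d*[1,-1,-1]
    return c["position"],rq(c["rotation"]).apply(d)
def onz(n,uv,z):
    p,d=ray(n,uv); return p+d*(z-p[2])/d[2]
def proj(n,P):
    c=get_calibration(n);p=rq(c["rotation"]).inv().apply(np.atleast_2d(P)-c["position"])*[1,-1,-1]
    p=p@c["camera_matrix"].T; return p[:,:2]/p[:,2:]
def tri(uva,uvb):
    A=[];b=[]
    M=np.zeros((3,3));v=np.zeros(3)
    for n,uv in(("scene",uva),("top",uvb)):
        p,d=ray(n,uv);d=d/np.linalg.norm(d);Q=np.eye(3)-np.outer(d,d);M+=Q;v+=Q@p
    return np.linalg.solve(M,v)
def blobs(im,lo,hi,box=None,amin=15):
    hsv=cv2.cvtColor(im,cv2.COLOR_RGB2HSV);m=cv2.inRange(hsv,np.array(lo),np.array(hi))
    if box: 
        k=np.zeros_like(m);k[box[1]:box[3],box[0]:box[2]]=255;m&=k
    n,l,s,c=cv2.connectedComponentsWithStats(m)
    return [(s[i].tolist(),c[i].round(1).tolist()) for i in range(1,n) if s[i][4]>=amin],m
E
python3 - <<'E'
from h import *
im=cv2.imread("pics/top0.png");sc=cv2.imread("pics/scene0.png")
def crop(i,x0,y0,x1,y1,f,n): cv2.imwrite(n,cv2.resize(i[y0:y1,x0:x1],None,fx=f,fy=f,interpolation=cv2.INTER_CUBIC))
crop(im,150,110,350,250,4,"pics/tc.png")
crop(sc,180,170,410,310,3.4,"pics/sc.png")
rgb=im[:,:,::-1].copy();s=sc[:,:,::-1].copy()
print("red handle",blobs(rgb,(0,150,60),(6,255,255),(180,180,215,240))[0])
print("mat",blobs(rgb,(5,60,60),(20,255,255),(360,170,420,230))[0])
print("lid",blobs(rgb,(8,60,60),(28,255,255),(160,180,208,225))[0])
print("deck",blobs(rgb,(100,120,30),(125,255,255),(260,110,330,190))[0])
print("handle-scene",blobs(s,(0,150,60),(6,255,255),(320,200,400,270))[0])
print("base",proj("top",[0,0,0]),proj("scene",[0,0,0]))
E
```

```text
red handle [([191, 217, 11, 13, 85], [195.7, 222.7])]
mat [([368, 180, 45, 44, 1562], [390.3, 201.5])]
lid [([169, 186, 33, 33, 815], [185.1, 202.0])]
deck [([270, 122, 54, 54, 2291], [297.0, 147.3])]
handle-scene []
base [[285.88231309 419.88450782]] [[309.4538276  156.96932859]]
```

View pics/tc.png

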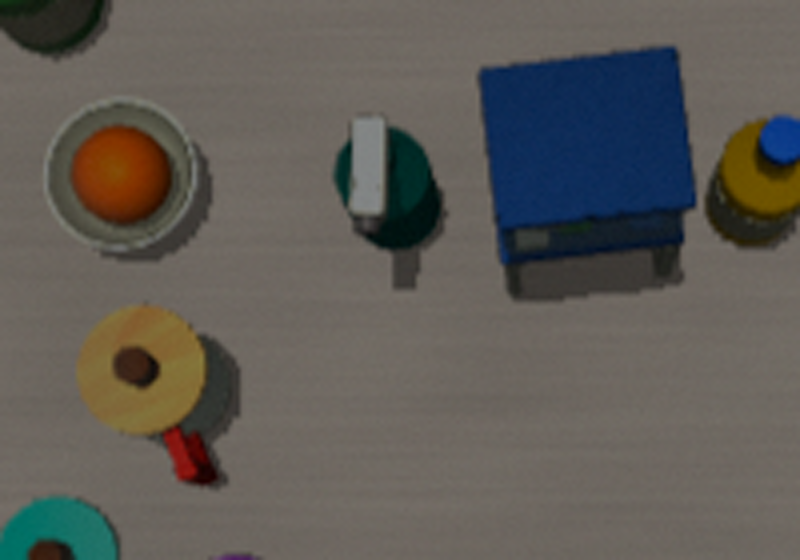

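View pics/sc.png

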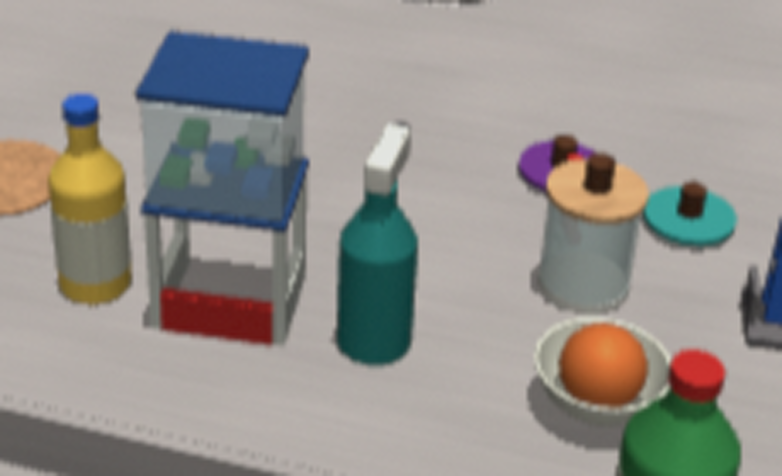

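```bash
python3 - <<'E'
from h import *
top=cv2.imread("pics/top0.png")[:,:,::-1].copy();sc=cv2.imread("pics/scene0.png")[:,:,::-1].copy()
U=lambda c,o=(150,110),f=4:((np.array(c)+.5)/f-.5)+o
def disc(lo,hi,box,z):
    b,m=blobs(top,lo,hi,box); 
    cs,_=cv2.findContours(m,cv2.RETR_EXTERNAL,cv2.CHAIN_APPROX_NONE);c=max(cs,key=cv2.contourArea)
    P=np.array([onz("top",p,z)[:2] for p in cv2.convexHull(c)[:,0]],np.float32)
    print("disc",cv2.minEnclosingCircle(P), cv2.fitEllipse(P))
disc((8,60,60),(28,255,255),(160,180,208,225),108)
disc((5,60,60),(20,255,255),(360,170,420,230),4)
print("handle top pix", [onz("top",U(p),90)[:2].round(1) for p in((170,430),(182,482),(192,470))], )
print("roof",*[onz("top",U(p),240)[:2].round(1) for p in((480,70),(677,47),(694,205),(497,228))])
print("deck front",*[onz("top",U(p),126)[:2].round(1) for p in((503,262),(683,243))])
s=lambda c:U(c,(180,170),3.4)
print("stop bottom back",*[onz("scene",s(p),0)[:2].round(1) for p in((160,331),(272,343))])
print("stop top back",*[onz("scene",s(p),40)[:2].round(1) for p in((161,290),(273,302))])
print("deck back bot",*[onz("scene",s(p),122)[:2].round(1) for p in((146,212),(289,227))])
print("roof tri",tri(s((170,32)),U((694,205))),tri(s((308,45)),U((497,228))),tri(s((137,97)),U((677,47))),tri(s((288,108)),U((480,70))))
print("spray",tri(s((376,185)),(247,155)),"base",onz("scene",s((374,340)),0), "rinse cap",tri(s((80,100)),(345,146)))
print("lidknob",tri(s((600,160)),U((135,363))), "bowl",onz("top",(180.5,153.5),40),"salt",onz("top",(392,143),110))
print("teal lid",onz("top",(164,249),14),"purple",onz("top",(209,264),14),"rack",onz("top",(123,208),60))
E
```

```text
disc ((584.5745849609375, 261.069091796875), 44.25702667236328) ((584.4615478515625, 260.59423828125), (86.61305236816406, 87.60094451904297), 101.68975067138672)
disc ((594.7387084960938, -299.9740905761719), 63.59611892700195) ((594.461669921875, -299.83404541015625), (125.54415893554688, 126.34608459472656), 84.80619812011719)
handle top pix [array([545.6, 245.3]), array([511. , 236.7]), array([518.9, 230.2])]
roof [744.   32.8] [756.6 -82.8] [662.3 -91.2] [649.7  23.1]
deck front [650.3  22.7] [661.8 -93.6]
stop bottom back [758.3 -72. ] [743.8  23.3]
stop top back [752.  -71.8] [738.1  22.3]
deck back bot [755.5 -79.7] [739.1  36.1]
roof tri [662.85228157 -91.07314453 236.59474281] [650.09804222  23.18138579 238.17130096] [758.21278664 -81.91850223 233.06557651] [744.2283085   34.52383875 237.69870849]
spray [698.63792545  95.23987992 148.74137461] base [713.95387641 104.2789914    0.        ] rinse cap [ 710.62488399 -151.0955257   187.51549406]
lidknob [585.01386885 260.25947724 133.59455345] bowl [729.99716284 292.61490151  40.        ] salt [ 736.32100204 -283.87192486  110.        ]
teal lid [462.31542236 340.25404172  14.        ] purple [420.03667194 212.4417623   14.        ] rack [574.31622089 443.07786111  60.        ]
```

```bash
cat >> h.py <<'E'
def rel(target,o=None):
    "tool-axes travel (m) from measured pose to world target (mm); optional target R -> rotvec deg"
    o=o or observe();r=rq(o["tool_rot"])
    t=r.inv().apply(np.array(target)-o["position"])/1000
    return t.round(4)
E
python3 - <<'E'
from h import *
print(rel([584.5,260.7,190]),rel([584.5,260.7,110]))
print(rq(observe()["tool_rot"]).as_matrix().round(4), onz("top",(461,202),80))
E
```

```text
[ 0.6399 -0.6384  0.0118] [ 0.6399 -0.6383  0.0918]
[[ 9.219e-01  3.875e-01 -6.000e-04]
 [ 3.875e-01 -9.219e-01  1.300e-03]
 [-1.000e-04 -1.400e-03 -1.000e+00]] [ 582.41255131 -467.71412965   80.        ]
```

>>> play_rows(travel=[[0.32, -0.319, 0.006], [0.32, -0.319, 0.006], [0.32, -0.319, 0.006], [0.32, -0.319, 0.006], [0.32, -0.319, 0.006], [0.32, -0.319, 0.006], [0.32, -0.319, 0.006], [0.64, -0.638, 0.012], [0.64, -0.638, 0.012], [0.64, -0.638, 0.012], [0.64, -0.638, 0.012], [0.64, -0.638, 0.012], [0.64, -0.638, 0.012], [0.64, -0.638, 0.012], [0.64, -0.638, 0.012], [0.64, -0.638, 0.012], [0.64, -0.638, 0.012], [0.64, -0.638, 0.012], [0.64, -0.638, 0.012], [0.64, -0.638, 0.012]], rotation=[[0, 0, 0], [0, 0, 0], [0, 0, 0], [0, 0, 0], [0, 0, 0], [0, 0, 0], [0, 0, 0], [0, 0, 0], [0, 0, 0], [0, 0, 0], [0, 0, 0], [0, 0, 0], [0, 0, 0], [0, 0, 0], [0, 0, 0], [0, 0, 0], [0, 0, 0], [0, 0, 0], [0, 0, 0], [0, 0, 0]], jaw=0.65)

```text
time_s: 2.6
position: [585.1, 259.3, 190.0]
tool_rot: [0.0, 0.98, 0.197, 0.0]
contact_force: [-0.5, 0.6, -0.6]
finger_gap: 0.646
```

```bash
python3 - <<'E'
from h import *
o=observe();print(o["time_s"],o["position"],o["q"],rel([584.5,260.7,110]))
E
```

```text
2.6 [585.11620872 259.27925333 189.98710232] [-0.15058961  0.49492149 -0.49447157  1.54610293  0.24846649  1.16311915
 -1.86756359] [-0.0001 -0.0016  0.08  ]
```

>>> play_rows(travel=[[0, -0.0015, 0.02], [0, -0.0015, 0.04], [0, -0.0015, 0.06], [0, -0.0015, 0.07], [0, -0.0015, 0.08], [0, -0.0015, 0.08], [0, -0.0015, 0.08]], rotation=[[0, 0, 0], [0, 0, 0], [0, 0, 0], [0, 0, 0], [0, 0, 0], [0, 0, 0], [0, 0, 0]])

```text
time_s: 3.48
position: [584.7, 261.6, 110.2]
tool_rot: [-0.0, 0.98, 0.198, 0.0]
contact_force: [-0.6, -0.1, -0.5]
finger_gap: 0.65
```

>>> play_rows(travel=[[0, 0, 0], [0, 0, 0], [0, 0, 0], [0, 0, 0], [0, 0, 0], [0, 0, 0], [0, 0, 0], [0, 0, 0]], rotation=[[0, 0, 0], [0, 0, 0], [0, 0, 0], [0, 0, 0], [0, 0, 0], [0, 0, 0], [0, 0, 0], [0, 0, 0]], jaw=0, force=30)

```text
time_s: 4.47
position: [584.4, 261.3, 109.7]
tool_rot: [0.0, 0.98, 0.198, 0.0]
contact_force: [-0.4, -0.0, -0.6]
finger_gap: -0.0
```

```bash
python3 - <<'E'
from h import *
for n in("scene","top"):
    im=capture(n); cv2.imwrite(f"pics/{n}1.png",cv2.cvtColor(im,cv2.COLOR_RGB2BGR))
o=observe();print(o["finger_gap"],o["position"],o["contact_force"])
sc=cv2.imread("pics/scene1.png");cv2.imwrite("pics/s1c.png",cv2.resize(sc[120:300,250:460],None,fx=3.3,fy=3.3))
E
```

```text
0.0035387719657862674 [584.38669036 261.28913232 109.6579648 ] [-0.46217366  0.52815831 -0.44741995]
```

View pics/s1c.png

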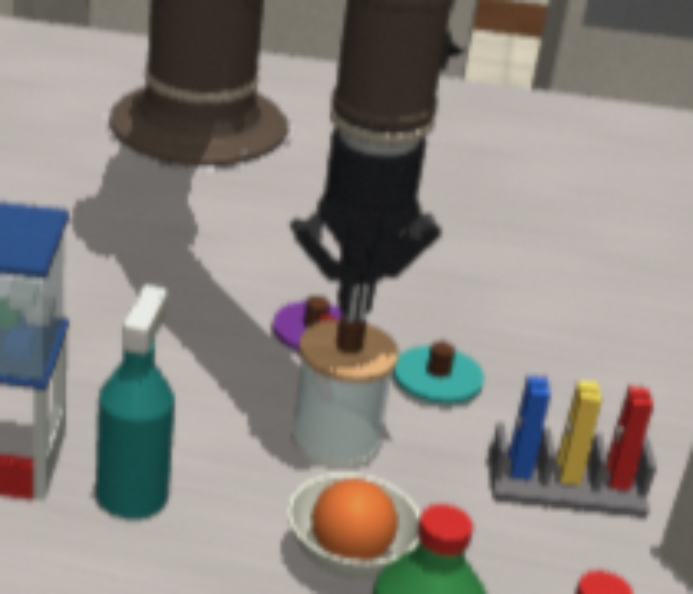

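```bash
python3 - <<'E'
from h import *
print(proj("scene",[[584.4,261.3,109.7],[584.5,260.7,108],[584.5,260.7,136],[584.4,261.3,136],[584,261,183]]), proj("top",[[584.5,260.7,136],[584.5,260.7,108]]))
for n,box in(("scene0",(250,120,460,300)),("scene1",(250,120,460,300))):
    im=cv2.imread(f"pics/{n}.png");c=im[195:280,320:400];cv2.imwrite(f"pics/{n}z.png",cv2.resize(c,None,fx=7,fy=7,interpolation=cv2.INTER_CUBIC))
t=cv2.imread("pics/top1.png");cv2.imwrite("pics/t1z.png",cv2.resize(t[160:270,130:260],None,fx=5,fy=5,interpolation=cv2.INTER_CUBIC))
E
```

```text
[[355.05300741 223.50427336]
 [354.77126189 223.96448746]
 [355.92934237 215.99456085]
 [356.14407004 216.01259888]
 [358.06977875 202.09406805]] [[182.45278233 200.55379838]
 [185.04132752 201.82875923]]
```

View pics/scene1z.png

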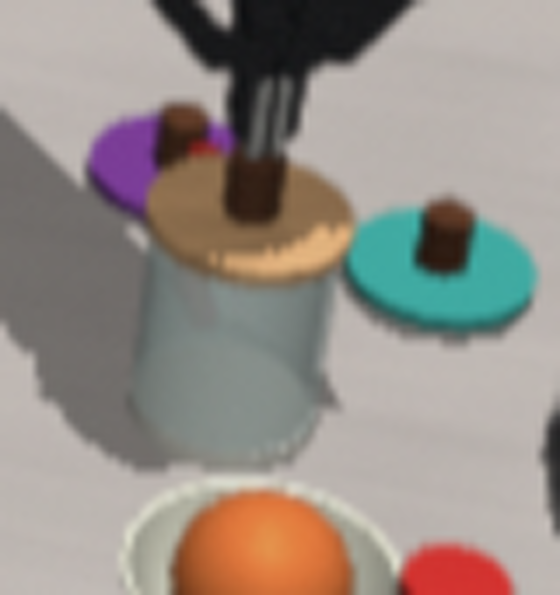

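View pics/t1z.png

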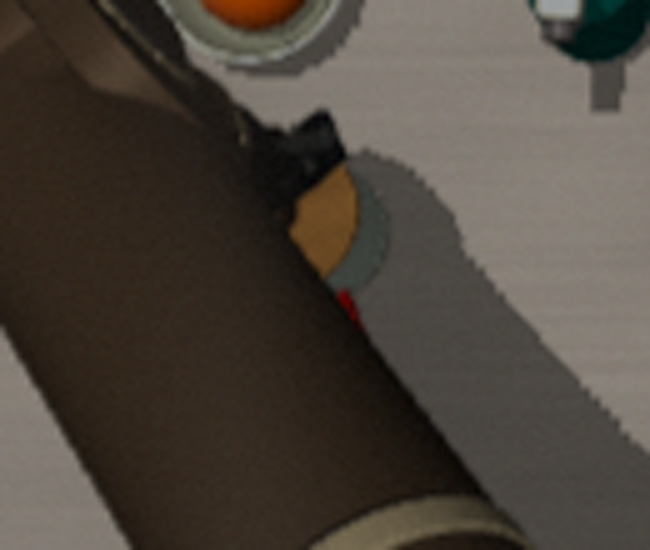

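View pics/scene0z.png

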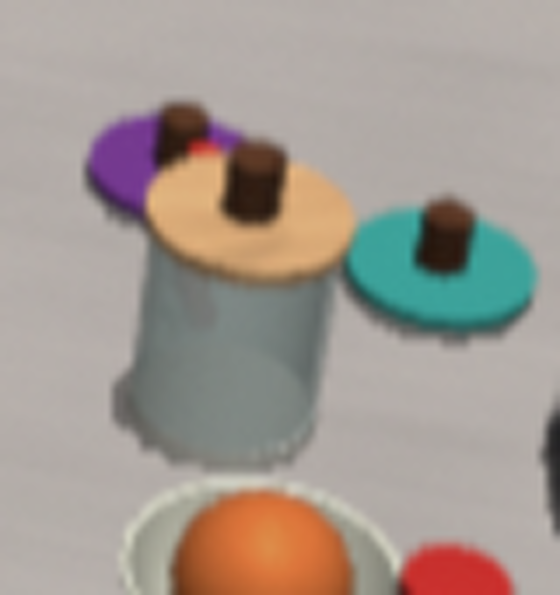

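```bash
python3 - <<'E'
from h import *
P=np.array([242,-576,201.])
print(proj("scene",P),proj("top",P),proj("scene",P+[0,0,13]),proj("top",P+[0,0,13]))
s=cv2.imread("pics/scene0.png");t=cv2.imread("pics/top0.png")
cv2.imwrite("pics/g0.png",np.hstack([cv2.resize(s[50:130,110:190],(400,400),interpolation=cv2.INTER_CUBIC),cv2.resize(t[320:400,480:560],(400,400),interpolation=cv2.INTER_CUBIC)]))
E
```

```text
[[151.60291182 115.26124378]] [[538.05139294 344.04583276]] [[151.13813939 112.01870623]] [[541.41442025 345.27784864]]
```

View pics/g0.png

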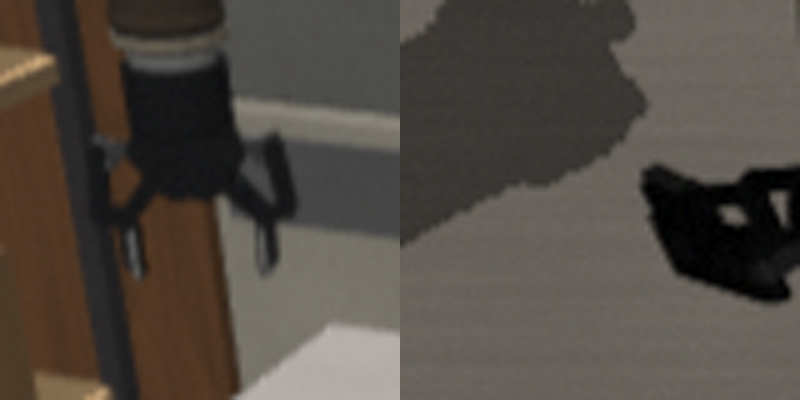

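The fingers closed fully and grasped nothing. In the picture the tips sit at about row 217, just above the knob, although the reported TCP puts them at row 223. I'll lift a little and measure this offset.

>>> play_rows(travel=[[0, 0, -0.02], [0, 0, -0.04], [0, 0, -0.06], [0, 0, -0.06]], rotation=[[0, 0, 0], [0, 0, 0], [0, 0, 0], [0, 0, 0]])

```text
time_s: 5.08
position: [585.6, 262.1, 172.6]
tool_rot: [-0.0, 0.98, 0.198, 0.002]
contact_force: [-0.7, -0.6, 0.0]
finger_gap: -0.0
```

```bash
python3 - <<'E'
from h import *
for n in("scene","top"):
    im=capture(n); cv2.imwrite(f"pics/{n}2.png",cv2.cvtColor(im,cv2.COLOR_RGB2BGR))
o=observe();p=o["position"];print(p,o["contact_force"]);print(proj("scene",[p,p+[0,0,27],p+[0,0,54]]),proj("top",[p,p+[0,0,27]]))
s=cv2.imread("pics/scene2.png");t=cv2.imread("pics/top2.png")
cv2.imwrite("pics/g2.png",np.hstack([cv2.resize(s[170:250,320:400],(400,400),interpolation=cv2.INTER_CUBIC),cv2.resize(t[150:230,140:220],(400,400),interpolation=cv2.INTER_CUBIC)]))
E
```

```text
[584.44171099 261.14619004 169.92191101] [ 0.03702977 -0.22709173 -1.71450459]
[[357.53234004 206.08946428]
 [358.71327292 197.97595742]
 [359.92325577 189.66286496]] [[178.95625724 198.94445512]
 [176.15724085 197.56874602]]
```

View pics/g2.png

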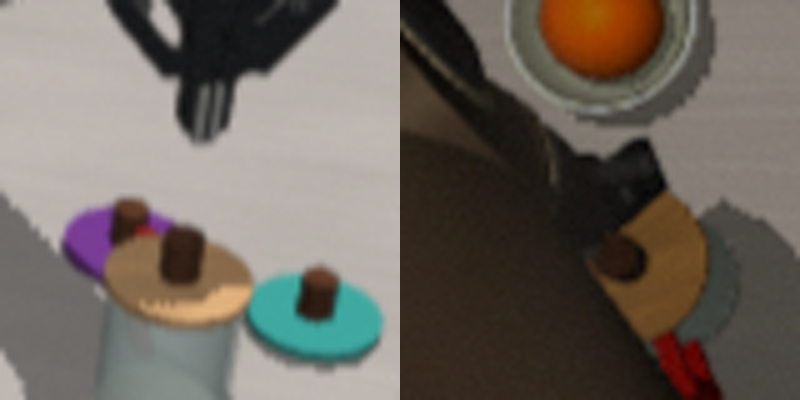

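>>> play_rows(travel=[[0, 0, 0], [0, 0, 0], [0, 0, 0], [0, 0, 0]], rotation=[[0, 0, 0], [0, 0, 0], [0, 0, 0], [0, 0, 0]], jaw=0.65)

```text
time_s: 5.68
position: [584.3, 261.3, 169.4]
tool_rot: [0.0, 0.98, 0.198, -0.0]
contact_force: [-0.3, 0.7, -0.6]
finger_gap: 0.648
```

```bash
python3 - <<'E'
from h import *
for n in("scene",):
    im=capture(n); cv2.imwrite(f"pics/{n}3.png",cv2.cvtColor(im,cv2.COLOR_RGB2BGR))
o=observe();p=o["position"];print(p,o["finger_gap"]);r=rq(o["tool_rot"])
for dz in (-19,-27,-36): print(dz,*[(proj("scene",p+r.apply([0,s,dz]))).round(1) for s in(-28,0,28)])
s=cv2.imread("pics/scene3.png")
cv2.imwrite("pics/g3.png",cv2.resize(s[170:250,315:395],(640,640),interpolation=cv2.INTER_CUBIC))
E
```

```text
[584.36285362 261.31280462 169.53592783] 0.6509456969160368
-19 [[368.2 200.1]] [[358.4 200.5]] [[348.6 200.9]]
-27 [[368.5 197.7]] [[358.8 198.1]] [[348.9 198.5]]
-36 [[369.  194.9]] [[359.2 195.3]] [[349.3 195.8]]
```

View pics/g3.png

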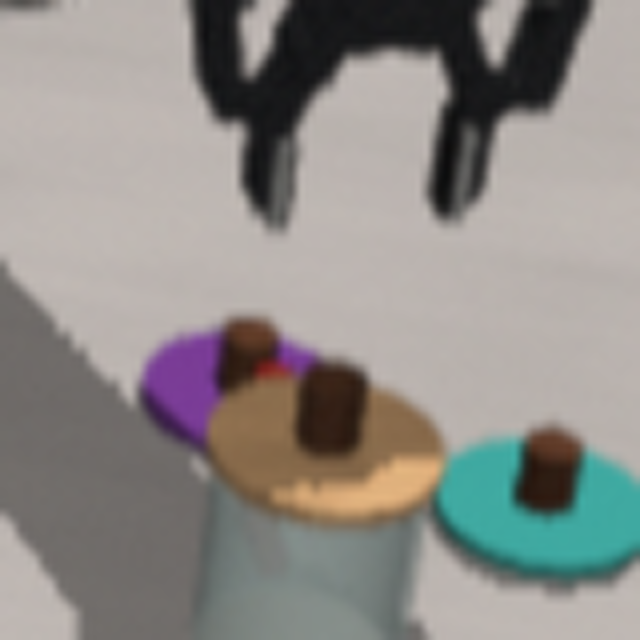

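>>> play_rows(travel=[[0, 0.0015, 0.02], [0, 0.0015, 0.04], [0, 0.0015, 0.06], [0, 0.0015, 0.065], [0, 0.0015, 0.07], [0, 0.0015, 0.07]], rotation=[[0, 0, 0], [0, 0, 0], [0, 0, 0], [0, 0, 0], [0, 0, 0], [0, 0, 0]])

```text
time_s: 6.48
position: [585.1, 260.0, 99.7]
tool_rot: [-0.0, 0.98, 0.198, 0.0]
contact_force: [0.3, 0.2, -0.3]
finger_gap: 0.655
```

```bash
python3 - <<'E'
from h import *
im=capture("scene"); cv2.imwrite(f"pics/scene4.png",cv2.cvtColor(im,cv2.COLOR_RGB2BGR))
o=observe();p=o["position"];print(p,o["finger_gap"],o["contact_force"])
s=cv2.imread("pics/scene4.png")
cv2.imwrite("pics/g4.png",cv2.resize(s[180:260,315:395],(640,640),interpolation=cv2.INTER_CUBIC))
E
```

```text
[585.23784999 260.12756494 100.10008815] 0.6534986302449325 [-0.20464121 -0.29791326  0.76642152]
```

View pics/g4.png

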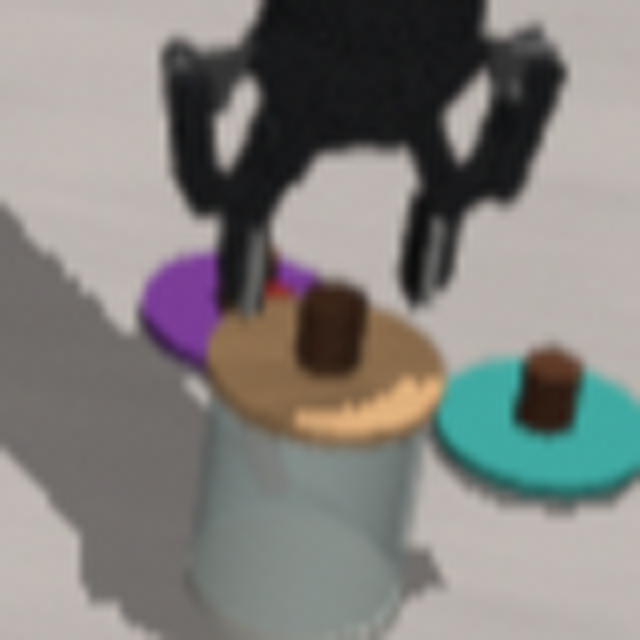

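>>> play_rows(travel=[[0, 0, 0.006], [0, 0, 0.012], [0, 0, 0.016], [0, 0, 0.016]], rotation=[[0, 0, 0], [0, 0, 0], [0, 0, 0], [0, 0, 0]])

```text
time_s: 7.02
position: [584.7, 259.8, 83.2]
tool_rot: [0.0, 0.98, 0.198, -0.0]
contact_force: [-0.3, -0.1, -0.0]
finger_gap: 0.652
```

>>> play_rows(travel=[[0, 0, 0], [0, 0, 0], [0, 0, 0], [0, 0, 0], [0, 0, 0], [0, 0, 0], [0, 0, 0], [0, 0, 0]], rotation=[[0, 0, 0], [0, 0, 0], [0, 0, 0], [0, 0, 0], [0, 0, 0], [0, 0, 0], [0, 0, 0], [0, 0, 0]], jaw=0, force=30)

```text
time_s: 8.02
position: [585.2, 260.2, 84.0]
tool_rot: [-0.0, 0.98, 0.198, 0.0]
contact_force: [-0.2, 1.2, 5.1]
finger_gap: 0.268
```

```bash
python3 - <<'E'
from h import *
im=capture("scene"); cv2.imwrite(f"pics/scene5.png",cv2.cvtColor(im,cv2.COLOR_RGB2BGR))
o=observe();p=o["position"];print(p,o["finger_gap"],o["contact_force"])
s=cv2.imread("pics/scene5.png")
cv2.imwrite("pics/g5.png",cv2.resize(s[180:260,315:395],(640,640),interpolation=cv2.INTER_CUBIC))
E
```

```text
[585.15577507 260.14268953  83.98722049] 0.27365206885159427 [-0.18069235  1.22834969  4.631867  ]
```

View pics/g5.png

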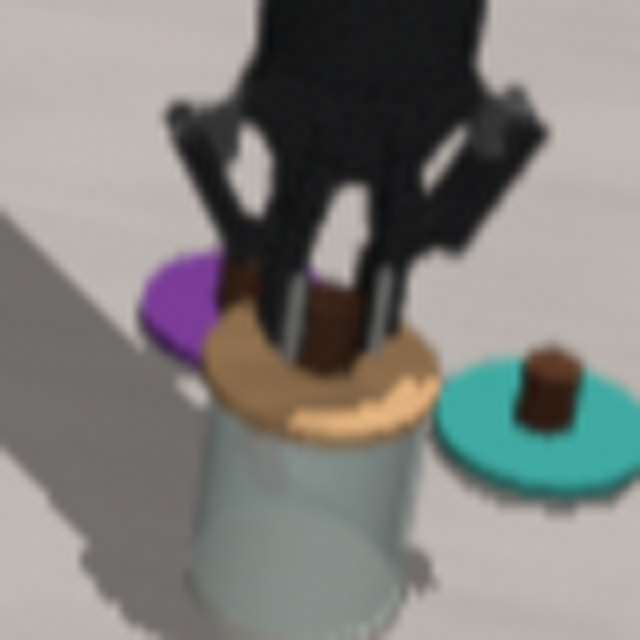

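>>> play_rows(travel=[[0, 0, -0.01], [0, 0, -0.03], [0, 0, -0.055], [0, 0, -0.08], [-0.035, 0.0286, -0.08], [-0.07, 0.0573, -0.08], [-0.105, 0.086, -0.08], [-0.1403, 0.1146, -0.08], [-0.1604, 0.1626, -0.08], [-0.1805, 0.2105, -0.08], [-0.2007, 0.2585, -0.08], [-0.2208, 0.3064, -0.08], [-0.2409, 0.3543, -0.08], [-0.2325, 0.396, -0.08], [-0.2243, 0.4375, -0.08], [-0.216, 0.479, -0.08], [-0.2077, 0.5207, -0.08], [-0.2077, 0.5207, -0.08], [-0.2077, 0.5207, -0.08], [-0.2077, 0.5207, -0.08]], rotation=[[0, 0, 0], [0, 0, 0], [0, 0, 0], [0, 0, 0], [0, 0, 0], [0, 0, 0], [0, 0, 0], [0, 0, 0], [0, 0, 0], [0, 0, 0], [0, 0, 0], [0, 0, 0], [0, 0, 0], [0, 0, 0], [0, 0, 0], [0, 0, 0], [0, 0, 0], [0, 0, 0], [0, 0, 0], [0, 0, 0]])

```text
time_s: 10.58
position: [595.0, -299.3, 164.4]
tool_rot: [-0.0, 0.98, 0.198, 0.0]
contact_force: [0.7, 0.2, -0.5]
finger_gap: 0.266
```

```bash
python3 - <<'E'
from h import *
o=observe();p=o["position"];print(o["time_s"],p,o["finger_gap"],o["contact_force"],rel([595.1,-300.4,-5]))
for n in("scene","top"):
    im=capture(n); cv2.imwrite(f"pics/{n}6.png",cv2.cvtColor(im,cv2.COLOR_RGB2BGR))
E
```

```text
10.575 [ 595.04768763 -299.2812548   164.37165552] 0.265836217545579 [ 0.68619922  0.24083259 -0.51012655] [-0.0004  0.0011  0.1694]
```

View pics/scene6.png

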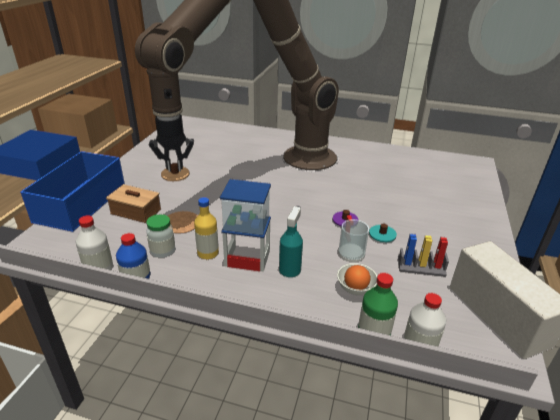

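View pics/top6.png

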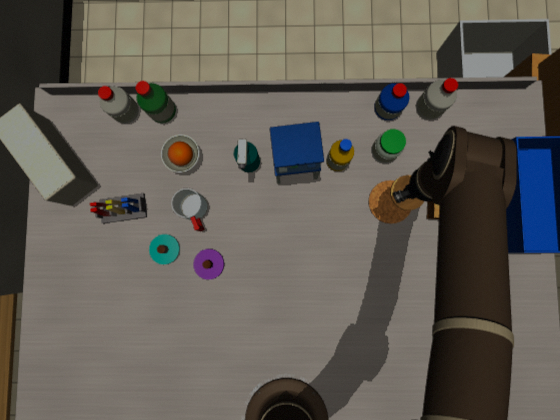

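```bash
python3 - <<'E'
from h import *
print(proj("scene",[[594.5,-299,188],[594.5,-299,216]]),proj("top",[[594.5,-299,188],[594.5,-299,216],[594.5,-299,4]]))
s=cv2.imread("pics/scene6.png");t=cv2.imread("pics/top6.png")
print(blobs(s[:,:,::-1].copy(),(5,60,60),(20,255,255),(155,160,195,190))[0])
cv2.imwrite("pics/g6.png",np.hstack([cv2.resize(s[130:210,135:215],(400,400),interpolation=cv2.INTER_CUBIC),cv2.resize(t[160:240,360:440],(400,400),interpolation=cv2.INTER_CUBIC)]))
E
```

```text
[[174.7918532  171.65117861]
 [173.80140461 163.52098952]] [[408.11960905 192.28642522]
 [411.46130445 190.63159231]
 [389.96025047 201.27907732]]
[([161, 167, 28, 14, 264], [174.7, 174.5])]
```

View pics/g6.png

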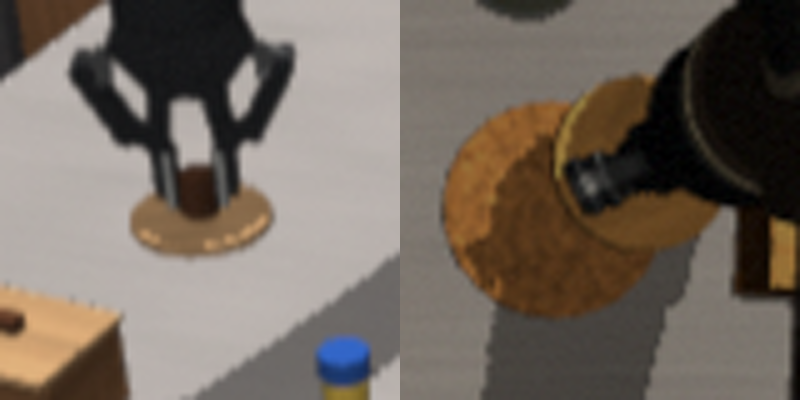

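>>> play_rows(travel=[[0, 0.001, 0.03], [0, 0.001, 0.065], [0, 0.001, 0.1], [0, 0.001, 0.13], [0, 0.001, 0.15], [0, 0.001, 0.157], [0, 0.001, 0.161], [0, 0.001, 0.164], [0, 0.001, 0.167], [0, 0.001, 0.167]], rotation=[[0, 0, 0], [0, 0, 0], [0, 0, 0], [0, 0, 0], [0, 0, 0], [0, 0, 0], [0, 0, 0], [0, 0, 0], [0, 0, 0], [0, 0, 0]])

```text
time_s: 11.92
position: [595.7, -301.6, -3.1]
tool_rot: [0.0, 0.98, 0.198, 0.0]
contact_force: [-0.2, 0.0, -1.0]
finger_gap: 0.269
```

>>> play_rows(travel=[[0, 0, 0.001], [0, 0, 0.002], [0, 0, 0.003], [0, 0, 0.003]], rotation=[[0, 0, 0], [0, 0, 0], [0, 0, 0], [0, 0, 0]])

```text
time_s: 12.42
position: [595.6, -301.6, -6.0]
tool_rot: [0.0, 0.98, 0.198, 0.0]
contact_force: [-1.8, 0.4, 2.7]
finger_gap: 0.267
```

Contact reads 2.7 N, so the lid is resting on the mat. I'll release it.

>>> play_rows(travel=[[0, 0, 0], [0, 0, 0], [0, 0, 0], [0, 0, 0], [0, 0, -0.02], [0, 0, -0.06], [0, 0, -0.11], [0, 0, -0.16], [0, 0, -0.21], [0, 0, -0.21]], rotation=[[0, 0, 0], [0, 0, 0], [0, 0, 0], [0, 0, 0], [0, 0, 0], [0, 0, 0], [0, 0, 0], [0, 0, 0], [0, 0, 0], [0, 0, 0]], jaw=0.6)

```text
time_s: 13.68
position: [598.3, -302.3, 210.7]
tool_rot: [0.003, 0.98, 0.198, 0.004]
contact_force: [0.2, 0.9, 0.0]
finger_gap: 0.599
```

```bash
python3 - <<'E'
from h import *
o=observe();p=o["position"];print(o["time_s"],p,o["finger_gap"],o["contact_force"])
for n in("scene","top"):
    im=capture(n); cv2.imwrite(f"pics/{n}7.png",cv2.cvtColor(im,cv2.COLOR_RGB2BGR))
s=cv2.imread("pics/scene7.png");t=cv2.imread("pics/top7.png")
f=lambda a:cv2.resize(a,(400,400),interpolation=cv2.INTER_CUBIC)
cv2.imwrite("pics/g7.png",np.hstack([f(s[180:260,135:215]),f(t[170:250,150:230])]))
cv2.imwrite("pics/g7b.png",np.hstack([f(s[200:280,310:390]),f(t[160:240,360:440])]))
E
```

```text
13.675 [ 598.26409992 -302.28196137  210.67599979] 0.5985529859441534 [0.20774975 0.94418092 0.0372986 ]
```

View pics/g7.png

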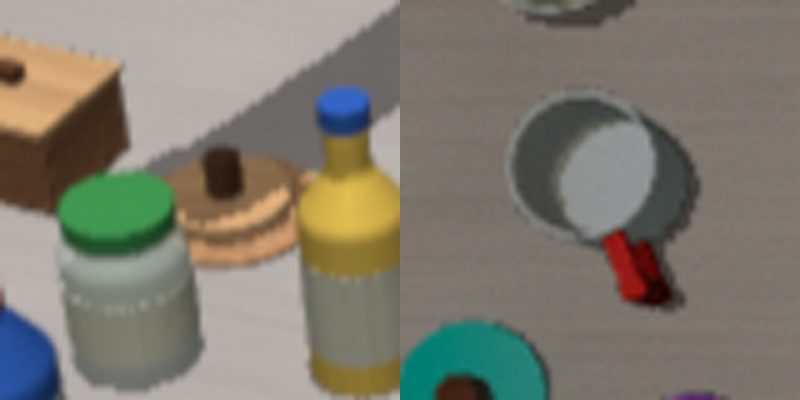

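View pics/g7b.png

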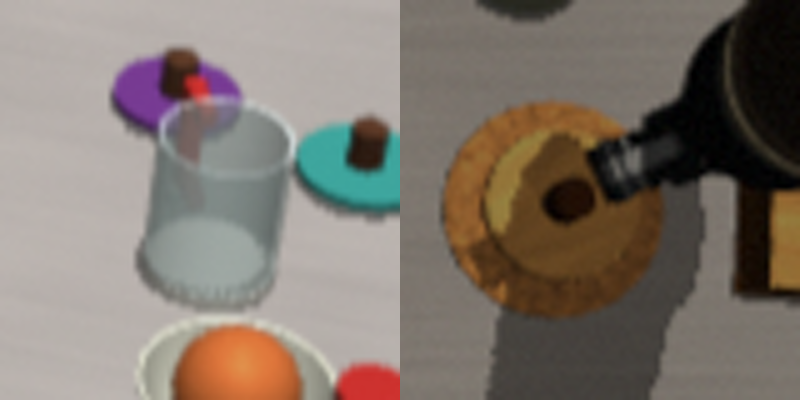

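```bash
python3 - <<'E'
from h import *
U=lambda c:(np.array(c)+.5)/5-.5+[150,170]
c=onz("top",U((182,166.5)),100);e=onz("top",U((232,298)),90)
print(c,e,np.linalg.norm((c-e)[:2]),np.arctan2(*(c-e)[:2][::-1]))
l,r,t,b=[onz("top",U(p),100) for p in((107,166),(257,166),(182,90),(182,243))];print(np.linalg.norm(l-r),np.linalg.norm(t-b))
t=cv2.imread("pics/top7.png");cv2.imwrite("pics/g7c.png",cv2.resize(t[180:240,160:220],(720,720),interpolation=cv2.INTER_CUBIC))
s=cv2.imread("pics/scene7.png");cv2.imwrite("pics/g7d.png",cv2.resize(s[205:265,325:385],(720,720),interpolation=cv2.INTER_CUBIC))
E
```

```text
[582.5835196  260.01862305 100.        ] [513.47711485 234.42453755  90.        ] 73.69363873182968 0.35469446392127446
79.73487186710842 81.4420395521968
```

View pics/g7c.png

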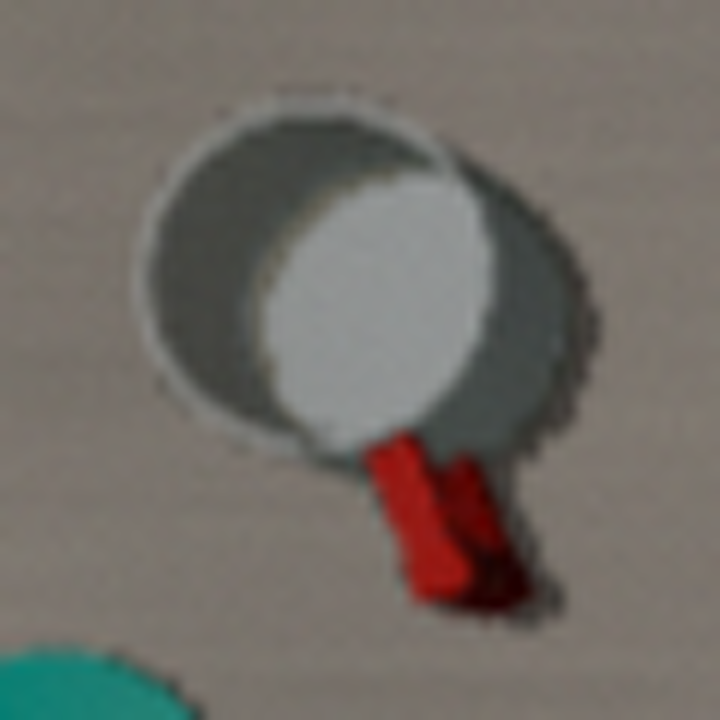

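View pics/g7d.png

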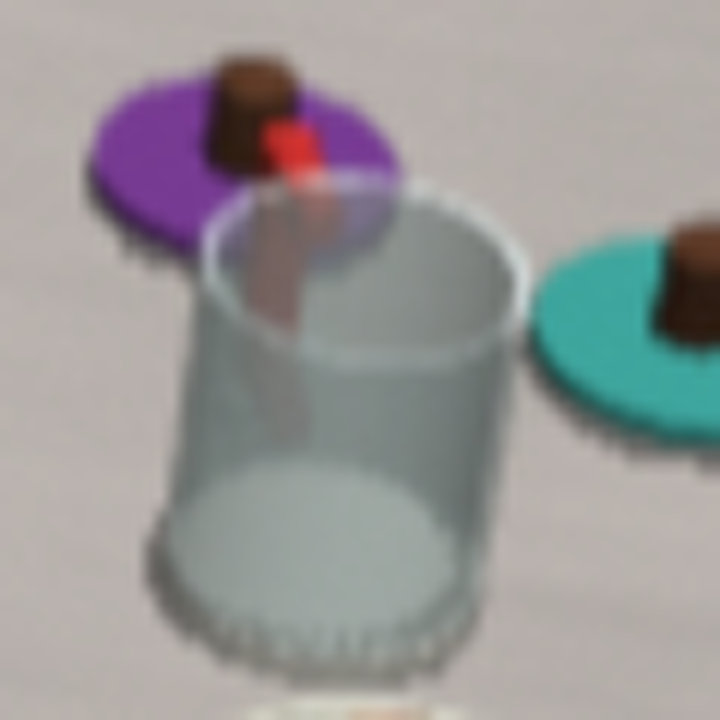

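```bash
cat >> h.py <<'E'
def Rt(psi,th):
    c,s=np.cos(psi),np.sin(psi);a,b=np.cos(th),np.sin(th)
    return R.from_matrix(np.array([[a*c,s,b*c],[a*s,-c,b*s],[b,0,-a]]))
def go(target,Rtg):
    o=observe();r=rq(o["tool_rot"])
    return (r.inv().apply(np.array(target)-o["position"])/1000).round(4),np.degrees((r.inv()*Rtg).as_rotvec()).round(2)
E
python3 - <<'E'
from h import *
T=Rt(.365,np.radians(33));z=T.as_matrix()[:,2];G=np.array([517.6,235,57])
print(go(G+45*z-120*z,T),G+45*z-120*z)
print(go([480,-60,180],T))
E
```

```text
(array([ 0.0948, -0.5264,  0.0847]), array([-0.44, 32.91,  1.86])) [479.44298021 220.41936105 119.9002926 ]
(array([-0.0132, -0.2676,  0.0249]), array([-0.44, 32.91,  1.86]))
```

>>> play_rows(travel=[[-0.003, -0.05, 0.005], [-0.006, -0.1, 0.01], [-0.009, -0.15, 0.015], [-0.012, -0.2, 0.02], [-0.013, -0.26, 0.025], [0.014, -0.313, 0.037], [0.041, -0.366, 0.049], [0.068, -0.42, 0.061], [0.08, -0.473, 0.073], [0.095, -0.526, 0.085], [0.095, -0.526, 0.085], [0.095, -0.526, 0.085], [0.095, -0.526, 0.085], [0.095, -0.526, 0.085], [0.095, -0.526, 0.085], [0.095, -0.526, 0.085]], rotation=[[0, 0, 0], [0, 0, 0], [0, 7, 0.4], [0, 14, 0.8], [0, 21, 1.2], [0, 28, 1.6], [0, 33, 1.9], [0, 33, 1.9], [0, 33, 1.9], [0, 33, 1.9], [0, 33, 1.9], [0, 33, 1.9], [0, 33, 1.9], [0, 33, 1.9], [0, 33, 1.9], [0, 33, 1.9]], jaw=0.5)

```text
time_s: 15.78
position: [480.7, 189.0, 122.2]
tool_rot: [-0.049, 0.947, 0.172, 0.268]
contact_force: [0.3, 0.2, 0.1]
finger_gap: 0.5
```

```bash
python3 - <<'E'
from h import *
im=capture("scene"); cv2.imwrite(f"pics/scene8.png",cv2.cvtColor(im,cv2.COLOR_RGB2BGR))
im=capture("top"); cv2.imwrite(f"pics/top8.png",cv2.cvtColor(im,cv2.COLOR_RGB2BGR))
o=observe();p=o["position"];r=rq(o["tool_rot"]);print(o["time_s"],p,o["q"].round(2),o["finger_gap"]);print(r.as_matrix().round(3))
for nm,c in(("tool26",r.apply([0,0,-32.])),("worldz",r.apply([0,0,-6.])+[0,0,26])):
  for n in ("scene","top"): print(nm,n,*[proj(n,p+c+r.apply([0,s,0])).round(1) for s in(-25,0,25)])
s=cv2.imread("pics/scene8.png")
cv2.imwrite("pics/g8.png",cv2.resize(s[140:260,310:430],(720,720),interpolation=cv2.INTER_CUBIC))
t=cv2.imread("pics/top8.png")
cv2.imwrite("pics/t8.png",cv2.resize(t[160:260,140:260],(720,600),interpolation=cv2.INTER_CUBIC))
E
```

```text
15.875 [479.64739761 193.52722403 122.50731639] [-0.39  0.11 -0.16  2.42  0.99  0.13 -2.7 ] 0.5080143132036886
[[ 0.794  0.361  0.49 ]
 [ 0.307 -0.932  0.191]
 [ 0.526 -0.001 -0.851]]
tool26 scene [[346.1 187. ]] [[338.2 187.2]] [[330.2 187.4]]
tool26 top [[200.  251.4]] [[209.4 247.7]] [[218.7 244. ]]
worldz scene [[347.2 188.2]] [[339.2 188.4]] [[331.2 188.6]]
worldz top [[197.8 246.2]] [[207.2 242.5]] [[216.5 238.8]]
```

View pics/g8.png

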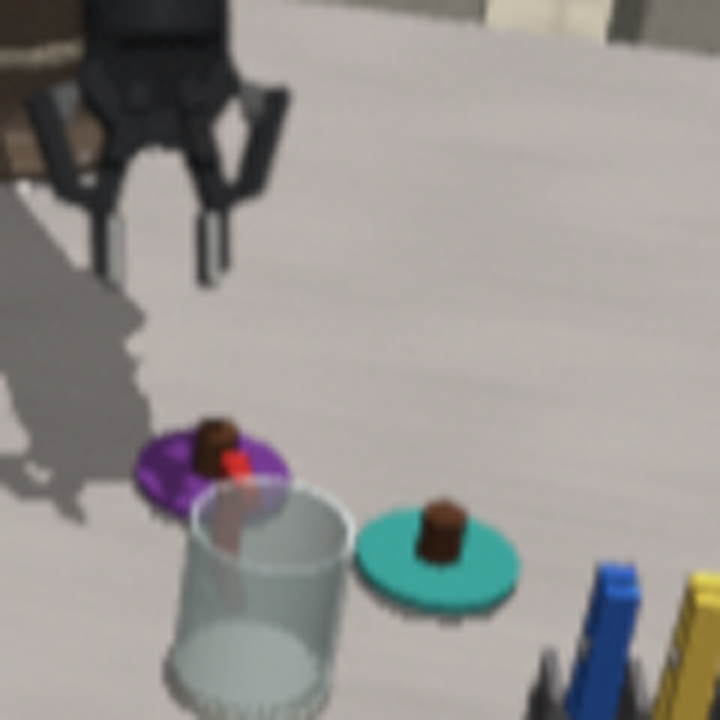

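View pics/t8.png

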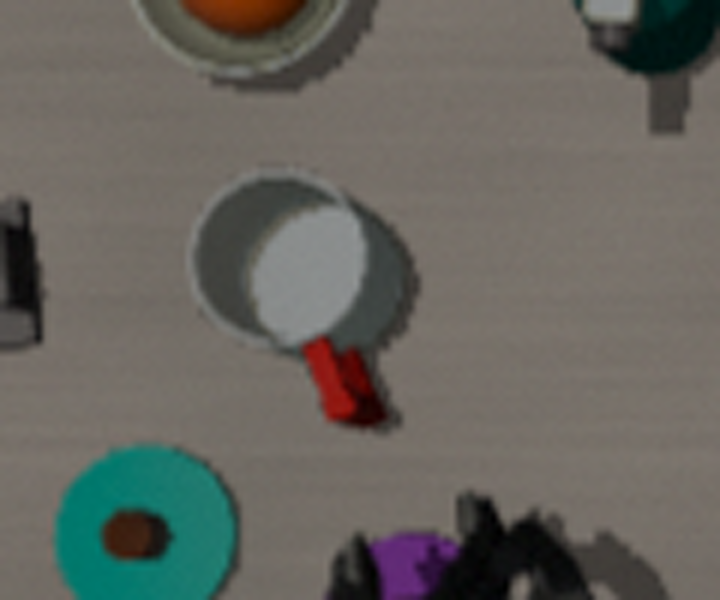

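```bash
python3 - <<'E'
from h import *
T=Rt(.365,np.radians(25));z=T.as_matrix()[:,2];G=np.array([517.6,235,52])
for b in(70,0): print(go(G+45*z-b*z,T),G+45*z-b*z)
E
```

```text
(array([ 0.0087, -0.0249,  0.0617]), array([-0.2, -6.7,  0.2])) [507.730556   231.22866774  74.65769468]
(array([ 0.0005, -0.0247,  0.1312]), array([-0.2, -6.7,  0.2])) [535.36499921 241.78839807  11.21614958]
```

>>> play_rows(travel=[[0.004, -0.012, 0.03], [0.009, -0.025, 0.06], [0.009, -0.025, 0.06], [0.009, -0.025, 0.06], [0.009, -0.025, 0.06], [0.009, -0.025, 0.06]], rotation=[[0, -3, 0], [0, -6.7, 0.2], [0, -6.7, 0.2], [0, -6.7, 0.2], [0, -6.7, 0.2], [0, -6.7, 0.2]])

```text
time_s: 16.62
position: [509.4, 225.7, 77.6]
tool_rot: [-0.04, 0.961, 0.173, 0.214]
contact_force: [0.7, -0.3, 0.2]
finger_gap: 0.502
```

```bash
python3 - <<'E'
from h import *
o=observe();p=o["position"];r=rq(o["tool_rot"]);print(o["time_s"],p,o["q"].round(2),o["joint_velocities"].round(2))
T=Rt(.365,np.radians(25));z=T.as_matrix()[:,2];G=np.array([517.6,235,52])
for b in(70,0): print(go(G+45*z-b*z,T),G+45*z-b*z)
E
```

```text
16.625 [509.36732294 225.7265859   77.57732074] [-0.32  0.29 -0.28  2.27  0.79  0.23 -2.53] [-0.01  0.   -0.   -0.01  0.    0.   -0.  ]
(array([-0.0009, -0.0057,  0.0028]), array([ 0.06, -0.12, -0.47])) [507.730556   231.22866774  74.65769468]
(array([-0.001 , -0.0058,  0.0728]), array([ 0.06, -0.12, -0.47])) [535.36499921 241.78839807  11.21614958]
```

>>> play_rows(travel=[[-0.001, -0.006, 0.015], [-0.001, -0.006, 0.03], [-0.001, -0.006, 0.045], [-0.001, -0.006, 0.058], [-0.001, -0.006, 0.068], [-0.001, -0.006, 0.073], [-0.001, -0.006, 0.073]], rotation=[[0, 0, -0.5], [0, 0, -0.5], [0, 0, -0.5], [0, 0, -0.5], [0, 0, -0.5], [0, 0, -0.5], [0, 0, -0.5]])

```text
time_s: 17.5
position: [538.2, 243.5, 17.3]
tool_rot: [-0.038, 0.961, 0.178, 0.207]
contact_force: [1.0, -0.9, 0.7]
finger_gap: 0.498
```

```bash
python3 - <<'E'
from h import *
im=capture("scene"); cv2.imwrite(f"pics/scene9.png",cv2.cvtColor(im,cv2.COLOR_RGB2BGR))
im=capture("top"); cv2.imwrite(f"pics/top9.png",cv2.cvtColor(im,cv2.COLOR_RGB2BGR))
o=observe();p=o["position"];r=rq(o["tool_rot"]);print(o["time_s"],p,o["q"].round(2),o["contact_force"]);print(p-45*r.as_matrix()[:,2])
s=cv2.imread("pics/scene9.png");t=cv2.imread("pics/top9.png")
f=lambda a:cv2.resize(a,(400,400),interpolation=cv2.INTER_CUBIC)
cv2.imwrite("pics/g9.png",np.hstack([f(s[180:260,310:390]),f(t[170:250,150:230])]))
E
```

```text
17.6 [538.1076254  243.37259627  17.42681609] [-0.49  0.44 -0.08  2.23  1.12  0.13 -2.86] [-0.55611703 -0.41061721  0.34335603]
[520.77841392 236.78011583  58.42971393]
```

View pics/g9.png

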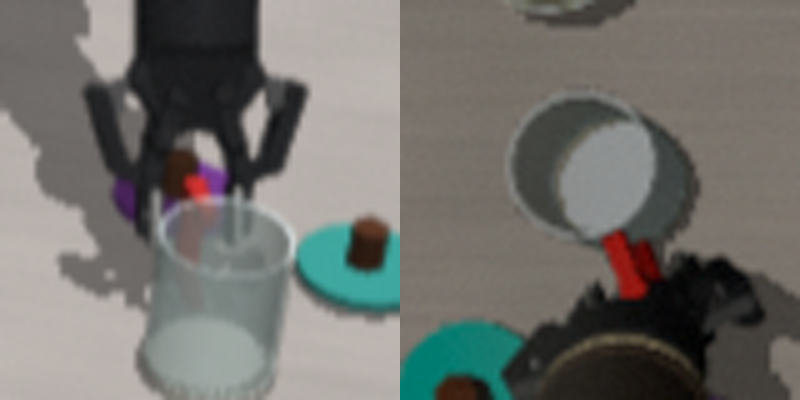

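```bash
python3 - <<'E'
from h import *
T=Rt(.365,np.radians(16));z=T.as_matrix()[:,2];G=np.array([517.6,235,58])
print(go(G+45*z-75*z,T),G+45*z-75*z)
E
```

```text
(array([ 0.0009,  0.0005, -0.0758]), array([ 0.04, -8.33,  0.06])) [509.87561789 232.04834321  86.83785088]
```

>>> play_rows(travel=[[0, 0, -0.02], [0, 0, -0.04], [0, 0, -0.06], [0, 0, -0.076], [0.001, 0, -0.08], [0.001, 0, -0.08], [0.001, 0, -0.08], [0.001, 0, -0.08]], rotation=[[0, 0, 0], [0, 0, 0], [0, 0, 0], [0, -3, 0], [0, -8, 0], [0, -8, 0], [0, -8, 0], [0, -8, 0]])

```text
time_s: 18.6
position: [507.3, 231.7, 89.8]
tool_rot: [-0.025, 0.973, 0.181, 0.14]
contact_force: [0.2, 0.5, -1.1]
finger_gap: 0.501
```

```bash
python3 - <<'E'
from h import *
o=observe();p=o["position"];r=rq(o["tool_rot"]);print(o["time_s"],p,o["q"].round(2)); print(r.as_matrix().round(3))
E
```

```text
18.6 [507.26740795 231.67653309  89.76716056] [-0.05  0.35 -0.6   2.11  0.54  0.52 -2.24]
[[ 0.896  0.359  0.263]
 [ 0.345 -0.933  0.099]
 [ 0.281  0.002 -0.96 ]]
```

>>> play_rows(travel=[[0, 0, 0], [0, 0, 0], [0, 0, 0], [0, 0, 0], [0, 0, 0], [0, 0, 0], [0, 0, 0], [0, 0, 0], [0, 0, 0], [0, 0, 0], [0, 0, 0], [0, 0, 0], [0, 0, 0], [0, 0, 0], [0, 0, 0], [0, 0, 0], [0, 0, 0], [0, 0, 0], [0, 0, 0], [0, 0, 0]], rotation=[[0, 0, -10], [0, 0, -20], [0, 0, -30], [0, 0, -40], [0, 0, -50], [0, 0, -60], [0, 0, -70], [0, 0, -80], [0, 0, -90], [0, 0, -100], [0, 0, -110], [0, 0, -120], [0, 0, -130], [0, 0, -140], [0, 0, -150], [0, 0, -160], [0, 0, -170], [0, 0, -179.5], [0, 0, -179.5], [0, 0, -179.5]])

```text
time_s: 21.1
position: [507.8, 232.3, 90.1]
tool_rot: [0.139, -0.175, 0.974, 0.026]
contact_force: [-0.2, 0.1, -1.0]
finger_gap: 0.501
```

```bash
python3 - <<'E'
from h import *
o=observe();p=o["position"];r=rq(o["tool_rot"]);print(o["time_s"],p,o["q"].round(2)); print(r.as_matrix().round(3))
F=R.from_rotvec([0,0,np.pi])
T=Rt(.365,np.radians(16))*F;z=T.as_matrix()[:,2];G=np.array([517.6,235,58])
print(go(G+45*z,T),G+45*z)
E
```

```text
21.1 [507.78954039 232.27679342  90.14275034] [ 0.41  0.63 -1.26  2.08  1.04  0.83  0.49]
[[-0.9   -0.348  0.263]
 [-0.333  0.938  0.099]
 [-0.281  0.002 -0.96 ]]
(array([-0.0005, -0.0009,  0.0787]), array([-0.05,  0.3 , -0.56])) [529.18657316 239.42748519  14.74322368]
```

>>> play_rows(travel=[[0, -0.001, 0.015], [0, -0.001, 0.03], [0, -0.001, 0.045], [0, -0.001, 0.06], [0, -0.001, 0.073], [0, -0.001, 0.078], [0, -0.001, 0.078]], rotation=[[0, 0, -0.5], [0, 0, -0.5], [0, 0, -0.5], [0, 0, -0.5], [0, 0, -0.5], [0, 0, -0.5], [0, 0, -0.5]])

```text
time_s: 21.98
position: [528.8, 239.2, 15.4]
tool_rot: [0.139, -0.18, 0.973, 0.025]
contact_force: [-1.1, 0.1, -1.0]
finger_gap: 0.497
```

```bash
python3 - <<'E'
from h import *
im=capture("scene"); cv2.imwrite(f"pics/scene10.png",cv2.cvtColor(im,cv2.COLOR_RGB2BGR))
im=capture("top"); cv2.imwrite(f"pics/top10.png",cv2.cvtColor(im,cv2.COLOR_RGB2BGR))
o=observe();p=o["position"];r=rq(o["tool_rot"]);print(o["time_s"],p,o["q"].round(2),o["contact_force"]);print(p-45*r.as_matrix()[:,2])
s=cv2.imread("pics/scene10.png");t=cv2.imread("pics/top10.png")
f=lambda a:cv2.resize(a,(400,400),interpolation=cv2.INTER_CUBIC)
cv2.imwrite("pics/g10.png",np.hstack([f(s[180:260,310:390]),f(t[170:250,150:230])]))
E
```

```text
22.075 [529.10478503 239.19413656  16.0026762 ] [ 0.29  0.75 -1.1   2.08  1.24  0.76  0.36] [-0.46580059 -0.51083996 -0.0204792 ]
[517.26537293 234.70428096  59.1844955 ]
```

View pics/g10.png

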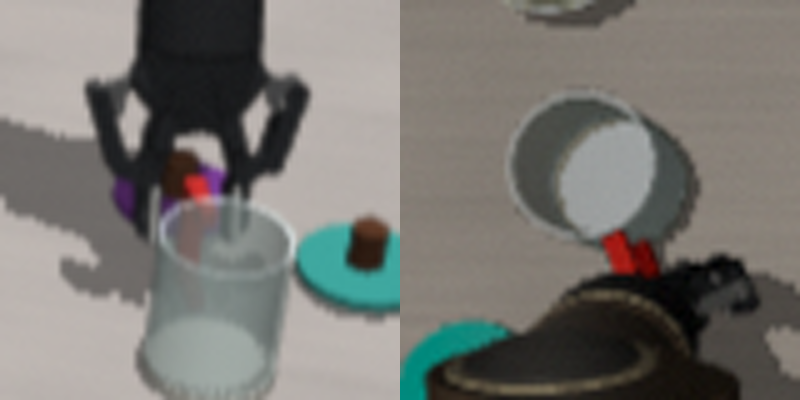

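The handle sits between the fingers: the bar is at x≈197 in the crop and the fingers at about 150 and 235. I'll close.

>>> play_rows(travel=[[0, 0, 0], [0, 0, 0], [0, 0, 0], [0, 0, 0], [0, 0, 0], [0, 0, 0]], rotation=[[0, 0, 0], [0, 0, 0], [0, 0, 0], [0, 0, 0], [0, 0, 0], [0, 0, 0]], jaw=0, force=50)

```text
time_s: 22.82
position: [529.1, 239.1, 16.1]
tool_rot: [0.14, -0.181, 0.973, 0.025]
contact_force: [-2.6, -2.3, 6.3]
finger_gap: 0.154
```

```bash
python3 - <<'E'
from h import *
im=capture("scene"); cv2.imwrite(f"pics/scene11.png",cv2.cvtColor(im,cv2.COLOR_RGB2BGR))
im=capture("top"); cv2.imwrite(f"pics/top11.png",cv2.cvtColor(im,cv2.COLOR_RGB2BGR))
o=observe();p=o["position"];r=rq(o["tool_rot"]);print(o["time_s"],p,o["finger_gap"],o["contact_force"],o["ft_torque"]);print(p-45*r.as_matrix()[:,2])
s=cv2.imread("pics/scene11.png");t=cv2.imread("pics/top11.png")
f=lambda a:cv2.resize(a,(400,400),interpolation=cv2.INTER_CUBIC)
cv2.imwrite("pics/g11.png",np.hstack([f(s[180:260,310:390]),f(t[170:250,150:230])]))
E
```

```text
22.925 [529.07245075 239.13327271  16.12266019] 0.15106376452078482 [-1.75235533 -1.01532835  5.75927243] [-0.14511073  0.41723336  0.0136953 ]
[517.22150502 234.65209903  59.30221748]
```

View pics/g11.png

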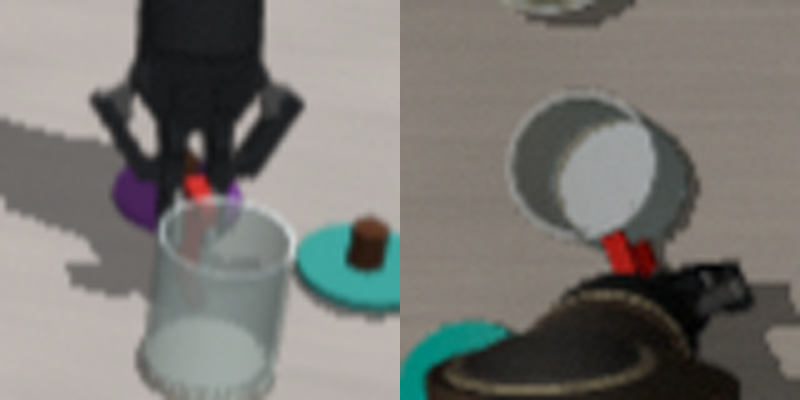

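```bash
python3 - <<'E'
from h import *
F=R.from_rotvec([0,0,np.pi])
o=observe();r=rq(o["tool_rot"]);B0=np.array([517.2,234.7,59.3])
D=np.array([701.5,-29.8,0]);B1=D+R.from_rotvec([0,0,.1]).apply([-180,0,60.3])
for f in(0.33,.67,1):
    T=Rt(.355+(.1-.355)*f,np.radians(16))*F
    print(go(B0+(B1-B0)*f+45*T.as_matrix()[:,2],T))
E
```

```text
(array([ 0.0308, -0.0887, -0.0092]), array([1.45, 0.36, 5.29]))
(array([ 0.0623, -0.1801, -0.0186]), array([ 2.83,  0.36, 10.06]))
(array([ 0.093 , -0.2687, -0.0278]), array([ 4.17,  0.36, 14.7 ]))
```

>>> play_rows(travel=[[0.003, -0.007, -0.0015], [0.01, -0.03, -0.004], [0.0205, -0.059, -0.0065], [0.031, -0.0887, -0.0092], [0.0413, -0.119, -0.0123], [0.0518, -0.15, -0.0155], [0.0623, -0.1801, -0.0186], [0.0726, -0.2097, -0.0217], [0.083, -0.239, -0.025], [0.09, -0.26, -0.027], [0.093, -0.2687, -0.0278], [0.093, -0.2687, -0.0278], [0.093, -0.2687, -0.0278]], rotation=[[0, 0, 0.4], [0.48, 0, 1.8], [0.96, 0, 3.5], [1.45, 0, 5.3], [1.9, 0, 6.9], [2.36, 0, 8.5], [2.83, 0, 10.06], [3.3, 0, 11.6], [3.75, 0, 13.2], [4, 0, 14.2], [4.17, 0, 14.7], [4.17, 0, 14.7], [4.17, 0, 14.7]])

```text
time_s: 24.55
position: [534.4, -46.2, 16.4]
tool_rot: [0.141, -0.05, 0.989, 0.008]
contact_force: [0.4, -0.6, -1.3]
finger_gap: 0.154
```

```bash
python3 - <<'E'
from h import *
for n in("scene","top"):
    im=capture(n); cv2.imwrite(f"pics/{n}12.png",cv2.cvtColor(im,cv2.COLOR_RGB2BGR))
o=observe();p=o["position"];r=rq(o["tool_rot"]);print(o["time_s"],p,o["finger_gap"],o["contact_force"],o["ft_torque"],o["q"].round(2));print(p-45*r.as_matrix()[:,2]);print(r.as_matrix().round(3))
s=cv2.imread("pics/scene12.png");t=cv2.imread("pics/top12.png")
f=lambda a:cv2.resize(a,(400,480),interpolation=cv2.INTER_CUBIC)
cv2.imwrite("pics/g12.png",np.hstack([f(s[165:285,200:300]),f(t[120:240,250:350])]))
E
```

```text
24.65 [534.44241984 -45.96758976  16.44788829] 0.15558002831476409 [-0.65317519 -0.70953432 -2.18907981] [-0.24754915  0.63956525 -0.09932721] [ 0.87  0.67 -1.09  2.18  1.17  0.62  0.66]
[521.8822462  -47.27858771  59.63959261]
[[-0.955 -0.101  0.279]
 [-0.096  0.995  0.029]
 [-0.281  0.001 -0.96 ]]
```

View pics/g12.png

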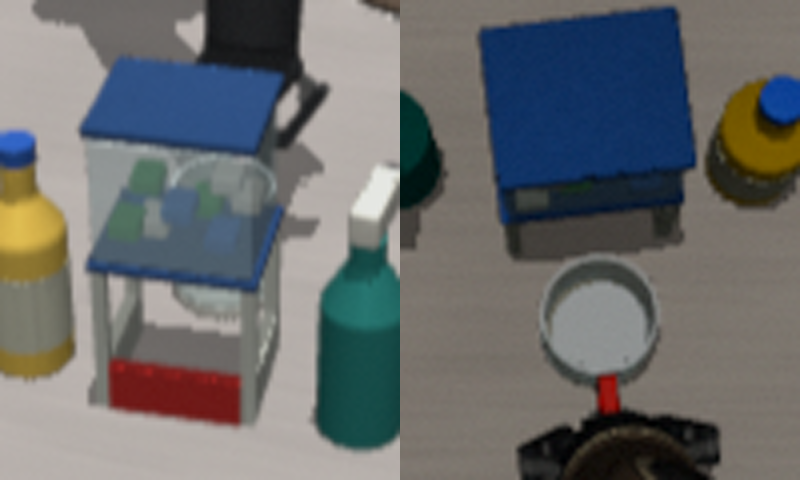

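```bash
python3 - <<'E'
from h import *
U=lambda c:(np.array(c)+.5)/4-.5+[250,120]
c=onz("top",U((599,317.5))-[100,0],100);h=onz("top",U((608,376))-[100,0],90);h2=onz("top",U((610,412))-[100,0],90)
print(c,h,h2)
D=np.array([701.5,-29.8,0]);print(R.from_rotvec([0,0,-.1]).apply(c-D))
t=cv2.imread("pics/top12.png")
cv2.imwrite("pics/t12.png",cv2.resize(t[115:225,260:335],(540,792),interpolation=cv2.INTER_CUBIC)[:600])
cv2.imwrite("pics/t12b.png",cv2.resize(t[155:225,270:330],(600,700),interpolation=cv2.INTER_CUBIC)[:600])
for x,y in((-46,-60),(-46,60),(52,-60),(52,60)):
    w=D+R.from_rotvec([0,0,.1]).apply([x,y,130]);print((x,y),proj("top",w),proj("scene",w))
E
```

```text
[590.89998632 -39.45236312 100.        ] [553.16758952 -45.30800923  90.        ] [529.34759797 -46.3808075   90.        ]
[-111.01110268    1.43743573  100.        ]
(-46, -60) [[320.68238334 170.11654304]] [[230.0589758  210.56410396]]
(-46, 60) [[274.33643421 175.08633736]] [[270.50213265 215.55258522]]
(52, -60) [[316.3445956  133.19911659]] [[220.35271745 230.0983961 ]]
(52, 60) [[270.45675592 138.17073845]] [[263.3713985  235.71083506]]
```

View pics/t12b.png

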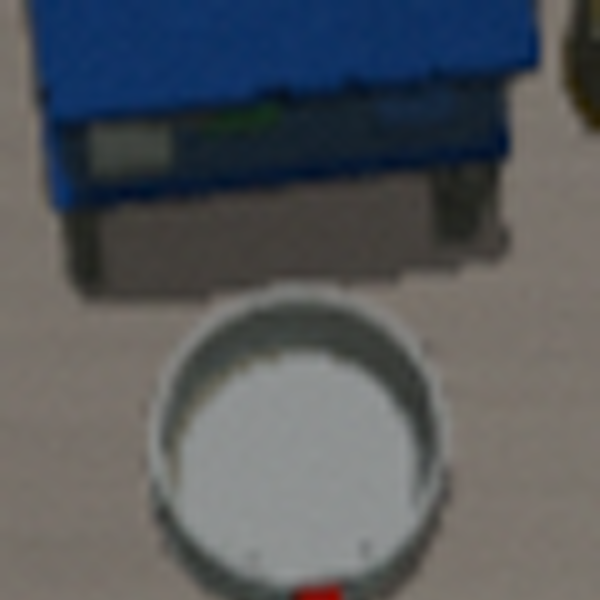

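>>> play_rows(travel=[[-0.006, 0, 0.0018], [-0.0175, -0.0003, 0.0051], [-0.029, -0.0005, 0.0085], [-0.041, -0.0007, 0.012], [-0.053, -0.0009, 0.0155], [-0.065, -0.001, 0.019], [-0.075, -0.0012, 0.022], [-0.082, -0.0013, 0.024], [-0.0854, -0.0013, 0.025], [-0.0854, -0.0013, 0.025]], rotation=[[0, 0, 0], [0, 0, 0], [0, 0, 0], [0, 0, 0], [0, 0, 0], [0, 0, 0], [0, 0, 0], [0, 0, 0], [0, 0, 0], [0, 0, 0]])

```text
time_s: 25.9
position: [623.4, -39.0, 16.5]
tool_rot: [0.142, -0.049, 0.989, 0.008]
contact_force: [1.6, -0.2, -2.7]
finger_gap: 0.154
```

```bash
python3 - <<'E'
from h import *
for n in("scene","top"):
    im=capture(n); cv2.imwrite(f"pics/{n}13.png",cv2.cvtColor(im,cv2.COLOR_RGB2BGR))
o=observe();p=o["position"];r=rq(o["tool_rot"]);print(o["time_s"],p,o["finger_gap"],o["contact_force"],o["ft_torque"],o["q"].round(2));b=p-45*r.as_matrix()[:,2]
D=np.array([701.5,-29.8,0]);print(b,R.from_rotvec([0,0,-.1]).apply(b-D))
s=cv2.imread("pics/scene13.png");t=cv2.imread("pics/top13.png")
f=lambda a:cv2.resize(a,(400,480),interpolation=cv2.INTER_CUBIC)
cv2.imwrite("pics/g13.png",np.hstack([f(s[165:285,200:300]),f(t[120:240,250:350])]))
E
```

```text
26.0 [623.15159737 -39.09364866  16.53576426] 0.15408955733477592 [-0.09646006 -0.36356913 -2.70541851] [-0.05295729  0.62547941  0.03953405] [ 0.77  0.78 -1.06  1.98  1.13  0.72  0.74]
[610.57612006 -40.39087717  59.72343112] [-91.52696272  -1.4607253   59.72343112]
```

View pics/g13.png

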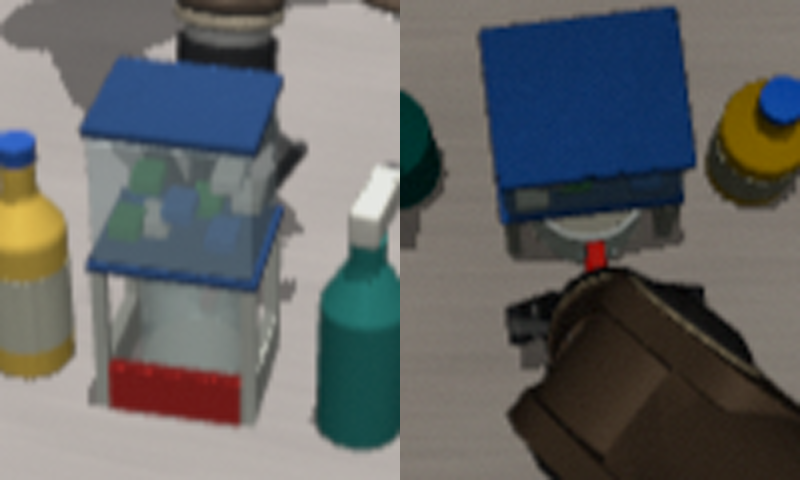

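>>> play_rows(travel=[[0, 0, 0.0004], [0, 0, 0.0004], [0, 0, 0.0004], [0, 0, 0.0004], [0, 0, -0.015], [0, 0, -0.035], [0, 0, -0.055], [0, 0, -0.07], [0, 0, -0.07], [0, 0, -0.07]], rotation=[[0, 0, 0], [0, 0, 0], [0, 0, 0], [0, 0, 0], [0, 0, 0], [0, 0, 0], [0, 0, 0], [0, 0, 0], [0, 0, 0], [0, 0, 0]], jaw=0.5)

```text
time_s: 27.25
position: [603.6, -41.4, 83.4]
tool_rot: [0.142, -0.049, 0.989, 0.007]
contact_force: [-0.6, -0.5, -0.8]
finger_gap: 0.497
```

```bash
python3 - <<'E'
from h import *
F=R.from_rotvec([0,0,np.pi])
im=capture("top"); cv2.imwrite(f"pics/top14.png",cv2.cvtColor(im,cv2.COLOR_RGB2BGR))
im=capture("scene"); cv2.imwrite(f"pics/scene14.png",cv2.cvtColor(im,cv2.COLOR_RGB2BGR))
o=observe();p=o["position"];r=rq(o["tool_rot"]);print(o["time_s"],p,o["q"].round(2),o["finger_gap"])
G=np.array([610.6,-40.4,56])
for a in(27,30):
    T=Rt(.1,np.radians(a))*F;z=T.as_matrix()[:,2]
    print(a,[go(G+45*z-b*z,T) for b in(70,0)])
t=cv2.imread("pics/top14.png");s=cv2.imread("pics/scene14.png")
f=lambda a:cv2.resize(a,(400,480),interpolation=cv2.INTER_CUBIC)
cv2.imwrite("pics/g14.png",np.hstack([f(s[165:285,200:300]),f(t[120:240,250:350])]))
E
```

```text
27.35 [603.51112973 -41.17416514  83.08213129] [ 0.88  0.69 -1.19  1.98  0.98  0.79  0.86] 0.49864850051384874
27 [(array([0.0054, 0.0001, 0.0034]), array([  0.06, -10.73,  -0.04])), (array([-0.0076, -0.    ,  0.0722]), array([  0.06, -10.73,  -0.04]))]
30 [(array([0.0067, 0.0001, 0.0037]), array([  0.05, -13.73,  -0.04])), (array([-0.0099, -0.    ,  0.0717]), array([  0.05, -13.73,  -0.04]))]
```

View pics/g14.png

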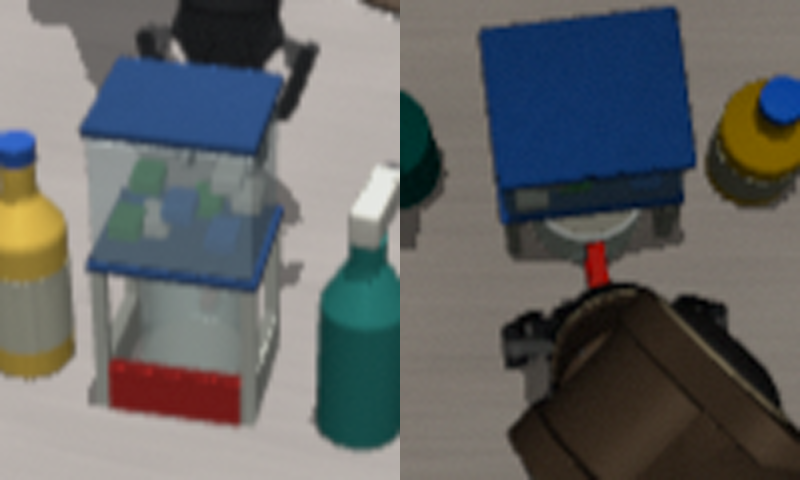

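>>> play_rows(travel=[[0.003, 0, 0.001], [0.007, 0, 0.003], [0.007, 0, 0.003], [0.007, 0, 0.003], [0.007, 0, 0.003]], rotation=[[0, -7, 0], [0, -13.7, 0], [0, -13.7, 0], [0, -13.7, 0], [0, -13.7, 0]])

```text
time_s: 27.98
position: [599.4, -41.4, 79.5]
tool_rot: [0.259, -0.048, 0.965, 0.014]
contact_force: [-0.3, 0.7, -0.9]
finger_gap: 0.503
```

```bash
python3 - <<'E'
from h import *
F=R.from_rotvec([0,0,np.pi])
o=observe();p=o["position"];r=rq(o["tool_rot"]);print(o["time_s"],p,o["q"].round(2),o["finger_gap"])
G=np.array([610.6,-40.4,56])
for a in(30,):
    T=Rt(.1,np.radians(a))*F;z=T.as_matrix()[:,2]
    print(a,[go(G+45*z-b*z,T) for b in(70,0)])
E
```

```text
27.975 [599.35021478 -41.36752383  79.45606546] [ 0.88  0.55 -1.05  2.2   1.41  0.4   0.43] 0.5030844869275213
30 [(array([ 0.002 , -0.0002,  0.001 ]), array([ 0.06,  0.05, -0.07])), (array([ 0.002 , -0.0002,  0.071 ]), array([ 0.06,  0.05, -0.07]))]
```

Joints have margin: q6 is 0.40. I'll approach the handle at 30° lean.

>>> play_rows(travel=[[0.002, 0, 0.015], [0.002, 0, 0.03], [0.002, 0, 0.045], [0.002, 0, 0.06], [0.002, 0, 0.068], [0.002, 0, 0.071], [0.002, 0, 0.071]], rotation=[[0, 0, 0], [0, 0, 0], [0, 0, 0], [0, 0, 0], [0, 0, 0], [0, 0, 0], [0, 0, 0]])

```text
time_s: 28.85
position: [631.7, -38.1, 16.5]
tool_rot: [0.259, -0.048, 0.965, 0.014]
contact_force: [0.5, 0.0, 0.5]
finger_gap: 0.5
```

```bash
python3 - <<'E'
from h import *
o=observe();p=o["position"];r=rq(o["tool_rot"]);print(o["time_s"],p,o["q"].round(2),o["finger_gap"],o["contact_force"]);print(p-45*r.as_matrix()[:,2])
for n in("scene","top"):
    im=capture(n); cv2.imwrite(f"pics/{n}15.png",cv2.cvtColor(im,cv2.COLOR_RGB2BGR))
t=cv2.imread("pics/top15.png");s=cv2.imread("pics/scene15.png")
f=lambda a:cv2.resize(a,(400,480),interpolation=cv2.INTER_CUBIC)
cv2.imwrite("pics/g15.png",np.hstack([f(s[165:285,200:300]),f(t[120:240,250:350])]))
E
```

```text
28.85 [631.70449998 -38.12296394  16.50967153] [ 0.77  0.71 -0.95  2.17  1.72  0.46  0.17] 0.4998604513779652 [0.5332244  0.00813515 0.5343763 ]
[609.30671541 -40.41351461  55.47237965]
```

View pics/g15.png

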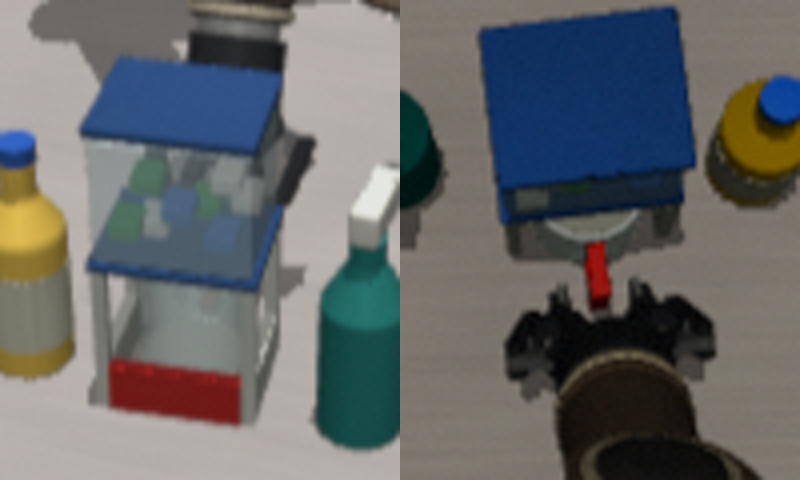

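>>> play_rows(travel=[[-0.001, 0, 0.005], [-0.001, 0, 0.005]], rotation=[[0, 0, 0], [0, 0, 0]])

```text
time_s: 29.2
position: [635.1, -38.1, 12.5]
tool_rot: [0.259, -0.048, 0.965, 0.013]
contact_force: [-0.8, 0.7, 0.1]
finger_gap: 0.502
```

>>> play_rows(travel=[[0, 0, 0], [0, 0, 0], [0, 0, 0], [0, 0, 0], [0, 0, 0], [0, 0, 0]], rotation=[[0, 0, 0], [0, 0, 0], [0, 0, 0], [0, 0, 0], [0, 0, 0], [0, 0, 0]], jaw=0, force=50)

```text
time_s: 29.95
position: [634.9, -37.8, 12.7]
tool_rot: [0.259, -0.048, 0.965, 0.013]
contact_force: [-2.0, 0.4, 4.2]
finger_gap: 0.152
```

```bash
python3 - <<'E'
from h import *
o=observe();p=o["position"];r=rq(o["tool_rot"]);print(o["time_s"],p,o["finger_gap"],o["contact_force"],o["ft_torque"]);print(r.as_matrix().round(3))
for dx in(10,22,24): print(dx,(r.inv().apply(R.from_rotvec([0,0,.1]).apply([dx,0,0.3]))/1000).round(4))
for n in("scene","top"):
    im=capture(n); cv2.imwrite(f"pics/{n}16.png",cv2.cvtColor(im,cv2.COLOR_RGB2BGR))
t=cv2.imread("pics/top16.png");s=cv2.imread("pics/scene16.png")
f=lambda a:cv2.resize(a,(400,480),interpolation=cv2.INTER_CUBIC)
cv2.imwrite("pics/g16.png",np.hstack([f(s[165:285,200:300]),f(t[120:240,250:350])]))
E
```

```text
29.95 [634.90913033 -37.7970426   12.71955131] 0.15238002021956798 [-2.015401    0.41106244  4.20396028] [-0.0353221   0.57492356  0.11977707]
[[-0.861 -0.1    0.498]
 [-0.086  0.995  0.051]
 [-0.5    0.001 -0.866]]
10 [-0.0088 -0.      0.0047]
22 [-0.0192 -0.      0.0108]
24 [-0.0209 -0.      0.0118]
```

View pics/g16.png

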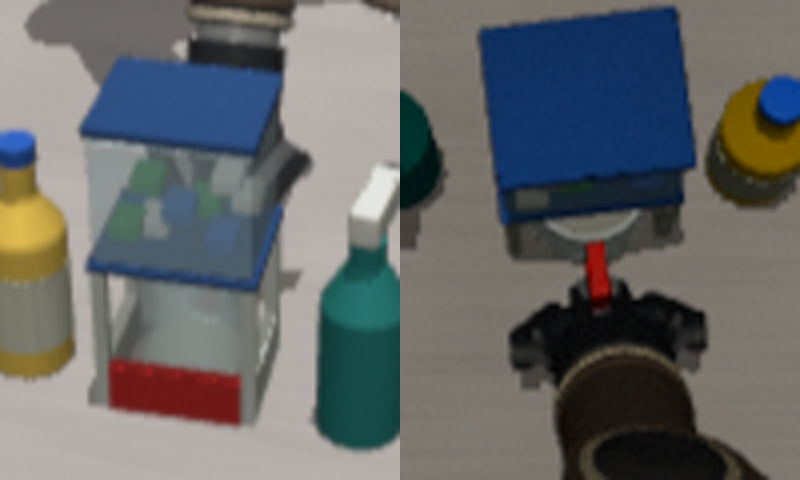

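```bash
python3 - <<'E'
from h import *
D=np.array([701.5,-29.8,0]);q=R.from_rotvec([0,0,-.1])
e=onz("top",(299.6,195.9),90);e2=onz("top",((195.5)/4+249.5,(243.5)/4+119.5),90);print(e,e2,q.apply(e-D)+[76,0,0],q.apply(e2-D),np.arctan2(*(e2-e)[:2][::-1]))
r=rq(observe()["tool_rot"])
for dx in(5,10,15,17,19,21): print(dx,(r.inv().apply(R.from_rotvec([0,0,.1]).apply([dx,0,0.5]))/1000).round(4))
E
```

```text
[600.42485788 -40.42230855  90.        ] [642.16844836 -37.56630787  90.        ] [-25.63064877  -0.47856448  90.        ] [-59.81047806  -1.80423716  90.        ] 0.06831125030194744
5 [-0.0046  0.      0.0021]
10 [-0.0089  0.      0.0046]
15 [-0.0132  0.      0.0071]
17 [-0.015   0.      0.0081]
19 [-0.0167  0.      0.0091]
21 [-0.0184  0.      0.0101]
```

>>> play_rows(travel=[[-0.0015, 0, 0.0005], [-0.0046, 0, 0.0021], [-0.0068, 0, 0.0034], [-0.0089, 0, 0.0046], [-0.011, 0, 0.0059], [-0.0132, 0, 0.0071], [-0.015, 0, 0.0081], [-0.015, 0, 0.0081]], rotation=[[0, 0, 0], [0, 0, 0], [0, 0, 0], [0, 0, 0], [0, 0, 0], [0, 0, 0], [0, 0, 0], [0, 0, 0]])

```text
time_s: 31.05
position: [652.0, -36.3, 13.0]
tool_rot: [0.259, -0.048, 0.965, 0.013]
contact_force: [0.4, 0.8, -4.0]
finger_gap: 0.154
```

```bash
python3 - <<'E'
from h import *
o=observe();p=o["position"];print(o["time_s"],p,o["contact_force"],o["ft_torque"],o["q"].round(2))
for n in("scene","top"):
    im=capture(n); cv2.imwrite(f"pics/{n}17.png",cv2.cvtColor(im,cv2.COLOR_RGB2BGR))
t=cv2.imread("pics/top17.png");s=cv2.imread("pics/scene17.png")
f=lambda a:cv2.resize(a,(400,480),interpolation=cv2.INTER_CUBIC)
cv2.imwrite("pics/g17.png",np.hstack([f(s[165:285,200:300]),f(t[120:240,250:350])]))
E
```

```text
31.05 [652.03472695 -36.27681816  12.95600658] [ 0.44887724  0.82779271 -4.03941283] [-0.10234111  0.87651474 -0.00184387] [ 0.74  0.73 -0.94  2.12  1.69  0.46  0.21]
```

View pics/g17.png

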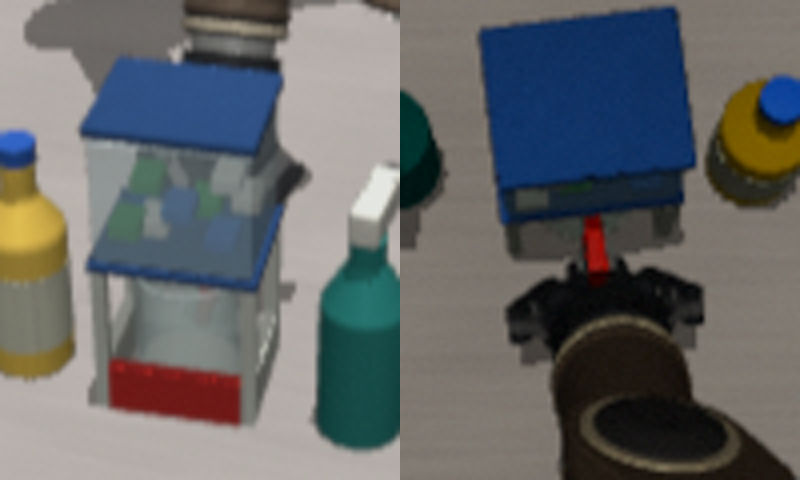

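>>> play_rows(travel=[[-0.0009, 0, 0.0005], [-0.0017, 0, 0.001], [-0.0026, 0, 0.0015], [-0.0035, 0, 0.002], [-0.0035, 0, 0.002]], rotation=[[0, 0, 0], [0, 0, 0], [0, 0, 0], [0, 0, 0], [0, 0, 0]])

```text
time_s: 31.78
position: [653.8, -36.1, 12.7]
tool_rot: [0.258, -0.048, 0.965, 0.013]
contact_force: [-16.8, -3.2, 11.2]
finger_gap: 0.151
```

>>> play_rows(travel=[[0.0009, 0, -0.0005], [0.0009, 0, -0.0005]], rotation=[[0, 0, 0], [0, 0, 0]])

```text
time_s: 32.02
position: [653.7, -36.0, 12.7]
tool_rot: [0.258, -0.048, 0.965, 0.013]
contact_force: [-8.3, -1.9, 3.8]
finger_gap: 0.153
```

```bash
python3 - <<'E'
from h import *
o=observe();p=o["position"];print(o["time_s"],p,o["contact_force"],o["ft_torque"])
for n in("scene","top"):
    im=capture(n); cv2.imwrite(f"pics/{n}18.png",cv2.cvtColor(im,cv2.COLOR_RGB2BGR))
t=cv2.imread("pics/top18.png");s=cv2.imread("pics/scene18.png")
f=lambda a:cv2.resize(a,(400,600),interpolation=cv2.INTER_CUBIC)
cv2.imwrite("pics/g18.png",np.hstack([f(s[195:285,215:275]),f(t[150:240,270:330])]))
E
```

```text
32.025 [653.71325331 -36.02420695  12.74171388] [-8.34517834 -1.9140863   3.76613927] [-0.25719507  1.56658852 -0.05259789]
```

View pics/g18.png

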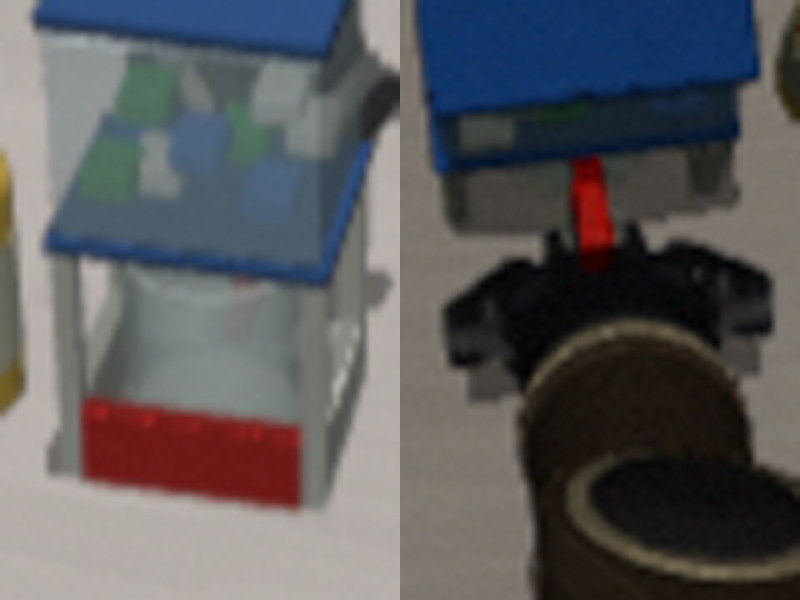

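```bash
python3 - <<'E'
from h import *
D=np.array([701.5,-29.8,0]);q=R.from_rotvec([0,0,-.1])
for e in((299.1,190.1),(299.1,189.3)): print(q.apply(onz("top",e,90)-D)+[76,0,0])
for x in(0,-5,-10,-15):
    a=np.linspace(0,2*np.pi,73);P=np.c_[x+40*np.cos(a),40*np.sin(a),100+0*a];w=D+q.inv().apply(P);u=proj("scene",w);k=u[:,1].argmax();print(x,((u[k]-[214.5,194.5])*6.667).round(1))
E
python3 - <<'E'
import cv2
s=cv2.imread("pics/scene18.png")[230:275,222:268]
s=cv2.resize(s,None,fx=13,fy=13,interpolation=cv2.INTER_CUBIC);cv2.imwrite("pics/g18b.png",cv2.convertScaleAbs(s,alpha=1.3))
E
```

```text
[-10.03467012  -0.8607395   90.        ]
[-7.89943281 -1.09568116 90.        ]
0 [206.9 298.3]
-5 [209.8 291.1]
-10 [212.6 284. ]
-15 [215.5 276.9]
```

View pics/g18b.png

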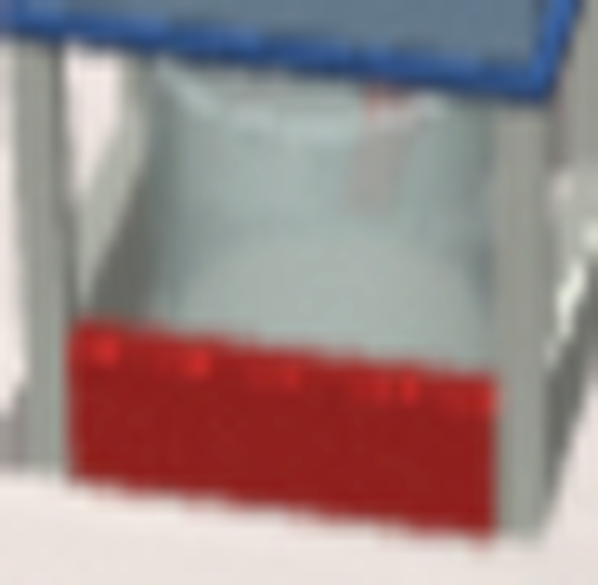

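>>> play_rows(travel=[[0.0007, 0, -0.0004], [0.0007, 0, -0.0004]], rotation=[[0, 0, 0], [0, 0, 0]])

```text
time_s: 32.38
position: [653.7, -36.0, 12.9]
tool_rot: [0.258, -0.048, 0.965, 0.013]
contact_force: [-3.5, -0.1, 0.5]
finger_gap: 0.154
```

>>> play_rows(travel=[[0, 0, 0], [0, 0, 0], [0, 0, 0], [0, 0, 0], [0, 0, 0]], rotation=[[0, 0, 0], [0, 0, 0], [0, 0, 0], [0, 0, 0], [0, 0, 0]], jaw=0.5)

```text
time_s: 33.0
position: [654.1, -36.0, 13.1]
tool_rot: [0.259, -0.048, 0.965, 0.013]
contact_force: [-0.5, -0.1, -0.3]
finger_gap: 0.5
```

>>> play_rows(travel=[[0, 0, -0.015], [0, 0, -0.035], [0, 0, -0.06], [0, 0, -0.09], [0, 0, -0.12], [0, 0, -0.15], [0, 0, -0.15], [0, 0, -0.15]], rotation=[[0, 0, 0], [0, 0, 0], [0, 0, 0], [0, 0, 0], [0, 0, 0], [0, 0, 0], [0, 0, 0], [0, 0, 0]])

```text
time_s: 34.0
position: [579.4, -44.2, 142.5]
tool_rot: [0.259, -0.048, 0.965, 0.013]
contact_force: [0.4, -0.7, 0.2]
finger_gap: 0.499
```

```bash
python3 - <<'E'
from h import *
o=observe();p=o["position"];print(o["time_s"],p,o["contact_force"],o["q"].round(2))
for n in("scene","top"):
    im=capture(n); cv2.imwrite(f"pics/{n}19.png",cv2.cvtColor(im,cv2.COLOR_RGB2BGR))
t=cv2.imread("pics/top19.png");s=cv2.imread("pics/scene19.png")
f=lambda a:cv2.resize(a,(400,600),interpolation=cv2.INTER_CUBIC)
cv2.imwrite("pics/g19.png",np.hstack([f(s[195:285,215:275]),f(t[150:240,270:330])]))
E
```

```text
34.0 [579.43665412 -44.21507479 142.53296149] [ 0.4350933  -0.68547089  0.15100366] [ 1.08  0.44 -1.24  2.19  1.03  0.44  0.77]
```

View pics/g19.png

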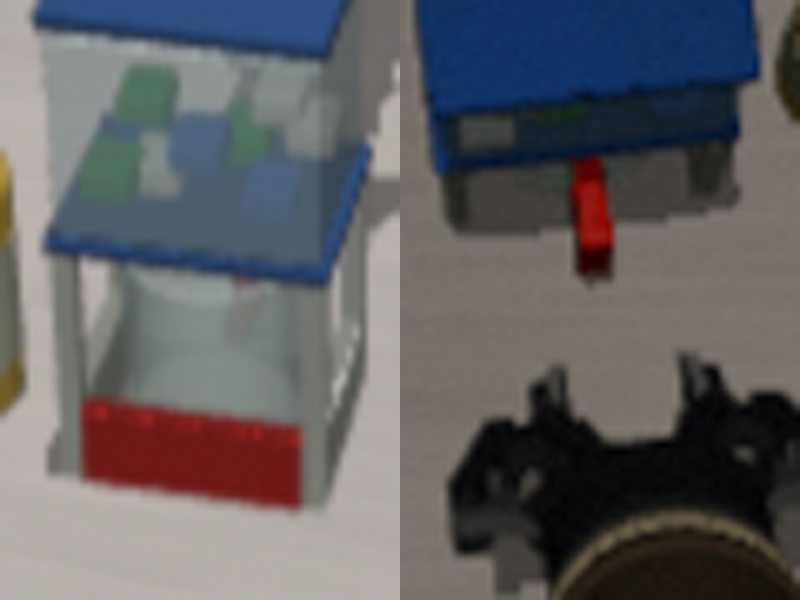

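View pics/top19.png

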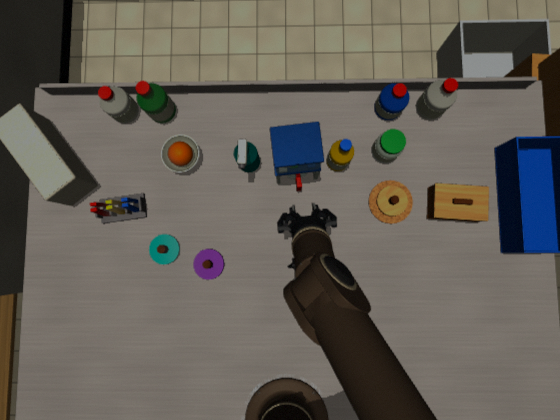

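```bash
python3 - <<'E'
from h import *
D=np.array([701.5,-29.8,0]);q=R.from_rotvec([0,0,-.1])
U=lambda a,b:((a-400+.5)/6.667+269.5,(b+.5)/6.667+149.5)
for p in((597,245),(597,248)): e=onz("top",U(*p),90);print(q.apply(e-D)+[76,0,0])
b=onz("top",U(586,162),90);print(q.apply(b-D),"handle yaw rel",np.arctan2(*(b-e)[:2][::-1])-.1)
t=cv2.imread("pics/top19.png")[:,:,::-1].copy()
_,m=blobs(t,(5,60,60),(20,255,255),(360,170,420,230));_,k=blobs(t,(8,60,120),(25,140,255),(360,170,420,230))
print(get_calibration("top")["position"])
cv2.imwrite("pics/l19.png",cv2.resize(cv2.imread("pics/top19.png")[170:235,355:420],None,fx=8,fy=8,interpolation=cv2.INTER_CUBIC))
a=cv2.imread("pics/top0.png").astype(int);d=abs(a-cv2.imread("pics/top19.png")).max(2);print([(n,int((d[y0:y1,x0:x1]>40).sum())) for n,(x0,y0,x1,y1) in dict(rack=(85,190,150,225),bowl=(155,130,205,180),salt=(372,125,410,165),box=(430,180,492,225),spray=(230,135,262,175),rinse=(328,135,358,170)).items()])
E
```

```text
[ 4.68948896e-02 -2.03291914e+00  9.00000000e+01]
[-1.15606121 -1.90054975 90.        ]
[-42.08462613  -1.33262632  90.        ] handle yaw rel 0.01619191803062847
[ 452.12753061   -6.59957838 1220.31791895]
[('rack', 0), ('bowl', 0), ('salt', 0), ('box', 0), ('spray', 0), ('rinse', 0)]
```

View pics/l19.png

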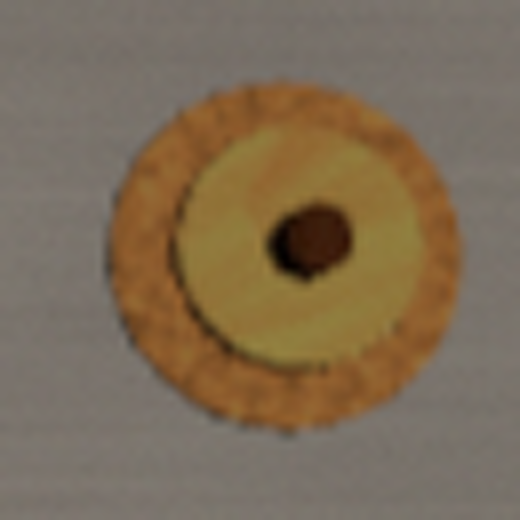

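The canister is home: x about -1 to 0 mm, y about -2 mm, and handle yaw 0.016 rad off straight. The lid is within a few millimetres of the mat centre, and the bystanders show no pixel change. The arm is clear, so I'm handing the job in.

```bash
python3 -c "
from workcell import *
print(finish_job())"
```

```text
the job is handed in; nothing more can be done
None
```

The job is handed in, and by my last pictures everything is where it should be. `finish_job()` reports no verdict.

**What I did**
- I lifted the wooden lid by its knob and set it down knob up on the cork mat.
- I then slid the canister by its red handle into the bay. I first gripped the handle leaning 16° and released it about 22 mm short of the stop. I gripped it again leaning 30° and pushed it gently home, then let go and backed the arm off.

**Last checks**
- **Canister:** it stands about 0 to -1 mm from home along the bay and about -2 mm off the middle line. The handle is about 0.02 rad from straight out, and the canister looks upright.
- **Lid:** it lies flat and roughly centred on the mat, judged by eye from the final picture.
- **Bystanders:** the regions of the top view around all six show no change from the start.
- **Contact with the stop:** the wrist read about 17 N at most, in the reading taken after the push.
- **Time:** about 34 s of the 72 s allowed.

**What disagreed or failed**
- **First lid grasp:** it closed on nothing. The pictures showed the real fingertips about 26 mm behind the reported tool point, so I corrected every later grasp for that.
- **First handle grasp:** I abandoned it before gripping because two joints were at their range limits (q6 0.13, q7 -2.86). I turned the gripper half round and leaned it less.
- **Handle position while still gripped:** one top-view estimate put the canister 8 to 10 mm short of the stop, because the gripper hid the end of the handle. The view after release settled it.

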